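# Post the sample tube through the sprung flap and press it home

## Task

Take the orange-capped sample tube out of the rack, push it foot first through the drop box's sprung flap and let it stand in the guide below. Then, with the gripper holding the flap open, press the tube gently down by its cap until it firmly meets the depth stop, and withdraw so that the flap springs fully shut over it. The tube cracks if rammed, so feel for the stop; leave all the other things on the desk as they are.

Things in the scene. Friction and masses are not known exactly. Their poses are not given: they have to be found in the camera images.
- tube_orange_mid (a point): The tube to post: clear, 16 mm in diameter, rounded foot, orange cap 24 mm in diameter; 125 mm long, the cap being its top 14 mm; about 30 g. This point is on its axis, half-way up (62.5 mm from foot and cap top); z points from foot to cap. It starts upright in a hole of the rack, foot 10 mm and cap top 135 mm above the desk.
- tube_orange_foot (a point): The foot (lowest point, on the axis) of the orange-capped tube.
- tube_orange: The same orange-capped tube; origin at the foot, z towards the cap.
- rack: Fixed grey rack block 56 (x) x 190 (y) x 55 mm high, origin under its centre, z up. Three 18 mm square holes, 45 mm deep, at y = -62, 0, 62 mm on its centre line, each with a tube whose top 80 mm stand out; any tube may be in any hole. The fingers have free room on the rack's +x and -x sides.
- tube_white_mid (a point): White-capped tube of the same shape, to be left in the rack; the point is half-way up.
- tube_green_mid (a point): Green-capped tube of the same shape, to be left in the rack; the point is half-way up.
- dropbox: Fixed white drop box, lid top at 195 mm. Origin on the desk exactly below the axis of the tube guide; z up. The walls span x = -55..65, y = -70..70 mm. The lid's mouth spans x = -18..28, y = -45..45 mm, closed by the blue flap. The mouth is too narrow for a gripper's body, so the last part is pressed with shut fingertips on the cap.
- mouth (a point): Point on the guide's axis at the height of the lid's top (195 mm above the box's origin); axes as the box's.
- flap (a joint): Angle of the blue flap: 44 mm long, 88 wide, 3 thick; hinge along the box's y at x = 28 mm, free edge at x = -16. 0 = shut, level with the lid; grows as it is pushed down, to 1.35 rad. Its spring pushes it shut with 1 to 3 N. A tube or fingers on the axis hold it at about 1 rad. It shuts once the cap's top is 45 mm down. Its edge can jam under fingertips overhanging the cap on the hinge side.
- stop: Depth stop at the guide's bottom, a rubber-tipped post clamped at a height that varies and is not given (this origin is the box's, not the tip). The cap's top is 47 to 61 mm below the lid when the foot meets the stop; find it by feel: the force rises steeply there. Press about 5 N beyond the sliding force; the stop may take the whole push, and over 17 N on it cracks the tube.
- cup_a: Blue cup, 68 mm across, 75 mm high, to be left; origin under its centre.
- cup_b: Another such blue cup, to be left.
- pump_bottle: White pump bottle, 58 mm across, 165 mm high, to be left; origin under its centre.
- tape_roll: White tape roll, 52 mm across, 25 mm high, in the steel tray, to be left; origin under its centre.
- tape_roll_b: Blue tape roll, 44 mm across, 25 mm high, in the steel tray, to be left; origin under its centre.
- guide (a point): Top centre of the tube guide, a vertical square bore 18 x 19 mm, 80 mm below the lid; a 40 mm wide funnel leads in from 66 mm below. A sprung pad on its +x side, 99 mm below the lid, grips the tube, so it stays standing when let go with its foot 115 mm or more below the lid (cap top at most 10 mm above). Pushing it on down takes up to 6 to 10 N, then less (1 to 6 N) once the flap is off the cap.

How it is judged:
On the way, in this order (a step that is already met when the one before it is completed fails the run):
1. the tube's foot is through the flap and in the guide, the tube holding the flap open (z of tube_orange_foot in the frame of mouth below -0.095 m and horizontal distance between tube_orange_foot and mouth below 0.008 m and value of joint flap above 0.6 rad), for 0.1 s.
2. the tube is pressed home on the stop by the fingers with at least 3 N, the fingers keeping the flap open (contact force between tube_orange and stop above 3 N and contact force between the fingers and tube_orange above 1 N and value of joint flap above 0.5 rad), for 0.15 s.
At the end, for the whole second after the job is handed in: The orange-capped tube stands at rest in the drop box's guide (middle within 7 mm of the guide's axis and at least 106 mm below the lid's top, tilt under 0.15 rad), having been pressed on the stop with 3 N or more, released; the flap is shut (under 0.06 rad) (value of joint flap below 0.06 rad and z of tube_orange_mid in the frame of mouth below -0.106 m and horizontal distance between tube_orange_mid and mouth below 0.007 m and angle between tube_orange's own z axis and vertical below 0.15 rad and linear speed of tube_orange below 0.02 m/s); the robot touches nothing.
It fails at once if the tube is rammed on the stop (over 17 N) (contact force between tube_orange and stop above 17 N).
It fails at once if another tube is pulled up or disturbed (over 25 mm) (distance of any of tube_white_mid, tube_green_mid from where it was at the start of the episode above 0.025 m).
It fails at once if a cup, the bottle or a tape roll is moved over 30 mm (distance of any of cup_a, cup_b, pump_bottle, tape_roll, tape_roll_b from where it was at the start of the episode above 0.03 m).
It also fails if it takes over 70 s, if anything falls off the work surface, if the arm or the gripper's body presses on something with over 40 N, if the wrist force passes 120 N, or if a joint passes its speed limit or range.

## Robot

A 6-joint arm with a two-finger parallel gripper is mounted at the origin on the work surface. World frame = base frame: x ahead of the robot, y to its left, z up, the work surface at z = 0. Lengths are in m, angles in rad, forces in N, time in s.
With the tool pointing down it reaches from about 0.25 to 0.725 m from the base axis. Payload 4 kg.
Tool frame: the origin (TCP) lies at the very end of the fingers, on their centre line; the grasp point (between the pads) lies 19 mm behind it; x points along the fingers, y is the direction in which the jaws open and shut, and the axes are right-handed (so a half turn about x gives the same grasp; the last joint's range is limited). The gripper opens to 85 mm and grips with 20 to 120 N. Pads are 22 mm wide; open, the fingers measure 114 mm over their backs; the gripper's body (76 mm by 85 mm) begins 54 mm behind the grasp point. The pads swing forward as they close: fully open they stand 13 mm farther back than shut.
Start: joints at [-1.136, 0.241, 0.005, 1.335, 0, 1.571], TCP at [0.211, -0.453, 0.231] pointing down, gripper open.
Joint ranges: [-2.72, 2.72], [-1.05, 1.87], [-1.09, 1.28], [-1.99, 2.15], [-1.42, 1.44], [-3.14, 3.14]. Speed limits (rad/s): [2.79, 2.79, 3.14, 3.14, 3.14, 3.14].

## Interface

Orientations are given as a unit quaternion [x, y, z, w].
In Python, from workcell import get_obs, camera, job_done gives the robot as it stands. The module is installed in compiled form; this text tells all that it offers.
- The arm moves only by the tool arm_command, never from a script. Its argument "motion" is a list of rows, each an object of numbers: "x", "y", "z": the shift along the tool's x, y, z in m; "roll": the turn about the tool's x in rad; "fingers": the opening, from 0 (shut) to 1 (fully open). A call has 1 to 20 rows; each row shifts and turns the pose as measured when the row begins, along the tool's axes as they then stand; what a row does not reach is not made up. A row lasts 1/12 s, in which the tool goes at most 41.7 mm and 7.16 degrees, less where a joint would pass 70% of its speed; a pose out of reach is approached as far as the arm can. A call is refused whole if a number of a shift passes 0.0417 or a number of a turn 0.125, either way. A call with a gripper value outside its range is refused whole. The fingers move at their own pace and stop on an object; the grip force is fixed at half the most. Time passes only in rows, so rows that do not move let the fingers close. It gives the time, the measured TCP pose, the force and the opening at its end, in the units of the state.
- get_obs(): the state, without advancing time (a new reading comes with each control period).
- camera(name): name is "scene" or "top" or "wrist"; returns a dict with "frame" (384x512x3 uint8, red, green, blue), "intrinsics" (3x3 intrinsics, pixels), "rvec" (rotation vector, rad) and "tvec" (3), from world to camera coordinates, as OpenCV has them. Camera axes: x right, y down, z forward; pixel columns grow to the right and rows downward; lengths in m; the calibration is good to about 2 mm. A picture is of the moment at which its call begins. There is no depth.
- job_done(): hands the job in, once; it reports no verdict.
The state is a dict: "clock": time; "joint_pos": joint angles; "joint_vel": joint speeds; "tau": joint torques, N m; "eef_pos": TCP position; "tool_rot": TCP orientation; "ft_force": force on the tool from outside, world axes, zero at the start; "ft_torque": the same for the moment, N m; "grip_width": finger opening in m.
Only numpy, scipy, OpenCV 4.12 (cv2) and the standard library are available. Lean on these libraries where they do the work, as an engineer would, in place of code of your own. Each camera call takes 0.05 s, during which the arm holds its last target.

## Working session

There is one attempt and no reset: what is moved stays moved. The work goes in short steps, Python scripts to look and compute and a tool call to move; the robot and the scene stay as the last step left them, time stands still between calls to the robot, and variables do not carry over. Pictures are saved under pics/ and viewed, and the job is handed in when it is done.

Besides the shell and the picture viewer there is one more tool, called by a JSON object that holds its "api" and its "payload", one argument or row to a line. arm_command: Moves the arm, as the interface text tells. Its arguments: {"type":"object","properties":{"motion":{"type":"array","items":{"type":"object","properties":{"x":{"type":"number"},"y":{"type":"number"},"z":{"type":"number"},"roll":{"type":"number"},"fingers":{"type":"number"}}}}},"required":["motion"]}

```bash
mkdir -p pics; python3 - <<'E'
from workcell import get_obs, camera
import cv2, pickle
o=get_obs(); print({k:o[k] for k in o})
for n in ("scene","top","wrist"):
    c=camera(n); cv2.imwrite(f"pics/{n}0.png",c["frame"][:,:,::-1]); pickle.dump(c,open(f"{n}0.pkl","wb"))
    print(n,c["intrinsics"],c["rvec"],c["tvec"])
E
```

```text
{'clock': 0.0, 'joint_pos': array([-1.13600314e+00,  2.41409286e-01,  3.69372298e-03,  1.33521329e+00,
       -3.10161812e-05,  1.57077499e+00]), 'joint_vel': array([-0.000287  ,  0.00089621,  0.00020231,  0.00017964,  0.0001037 ,
       -0.00180087]), 'tau': array([ 7.85593929e-04, -3.72317076e+01,  2.52408206e+01,  1.70303351e-02,
       -1.23110867e-04,  8.77941687e-06]), 'eef_pos': array([ 0.21032794, -0.45289057,  0.23040318]), 'tool_rot': array([-0.69028776, -0.15325575,  0.6906344 , -0.15178805]), 'ft_force': array([-0.02543893, -0.70665966,  0.21774508]), 'ft_torque': array([ 0.02074339,  0.00782571, -0.02001292]), 'grip_width': 0.08531291695836918}
scene [[379.55531209   0.         258.24030881]
 [  0.         379.55531209 190.13427589]
 [  0.           0.           1.        ]] [ 2.30068013  1.23272378 -0.37676483] [-0.36686021 -0.36401273  1.2118573 ]
top [[413.00392664   0.         252.46520059]
 [  0.         413.00392664 190.04921394]
 [  0.           0.           1.        ]] [ 2.19659525 -2.13345365  0.18701353] [-0.00308527  0.63494099  1.18187719]
wrist [[290.77295429   0.         254.05809346]
 [  0.         290.77295429 187.04546121]
 [  0.           0.           1.        ]] [-2.452229    1.56662434  0.21197025] [-0.49857867 -0.03417626  0.37877339]
```

View pics/scene0.png

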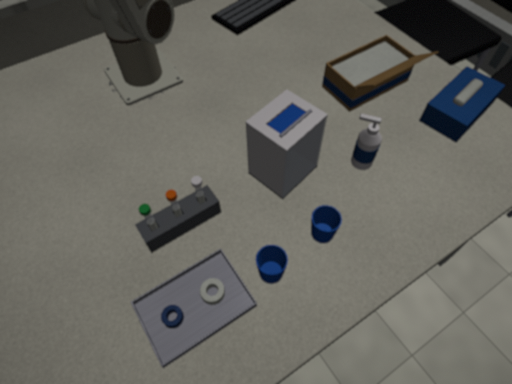

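View pics/top0.png

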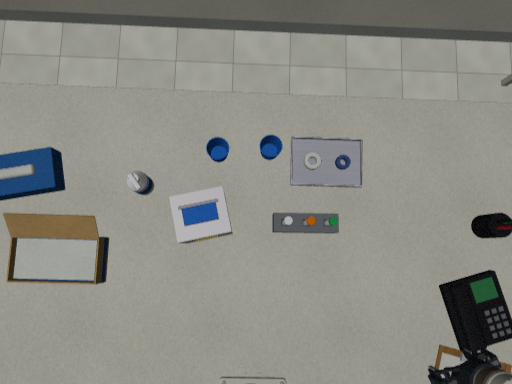

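View pics/wrist0.png

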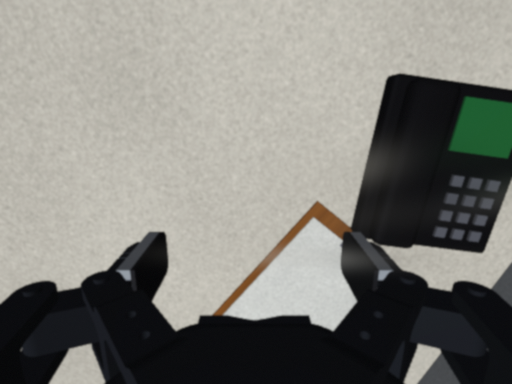

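The scene shows the rack with caps at green (145,209), orange (171,195) and white (196,182), and the drop box at (286,140). The top view has the caps at white (288,220), orange (311,221) and green (333,221), and the box at (200,214). I'll enlarge both.

```bash
python3 - <<'E'
import cv2, numpy as np
t=cv2.imread("pics/top0.png")
cv2.imwrite("pics/topbox.png",cv2.resize(t[175:255,155:245],None,fx=7,fy=7,interpolation=cv2.INTER_CUBIC))
cv2.imwrite("pics/toprack.png",cv2.resize(t[195:250,260:350],None,fx=8,fy=8,interpolation=cv2.INTER_CUBIC))
s=cv2.imread("pics/scene0.png")
cv2.imwrite("pics/scbox.png",cv2.resize(s[85:200,235:335],None,fx=5,fy=5,interpolation=cv2.INTER_CUBIC))
cv2.imwrite("pics/scrack.png",cv2.resize(s[165:255,125:230],None,fx=6,fy=6,interpolation=cv2.INTER_CUBIC))
E
```

```text
(no output)
```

View pics/topbox.png

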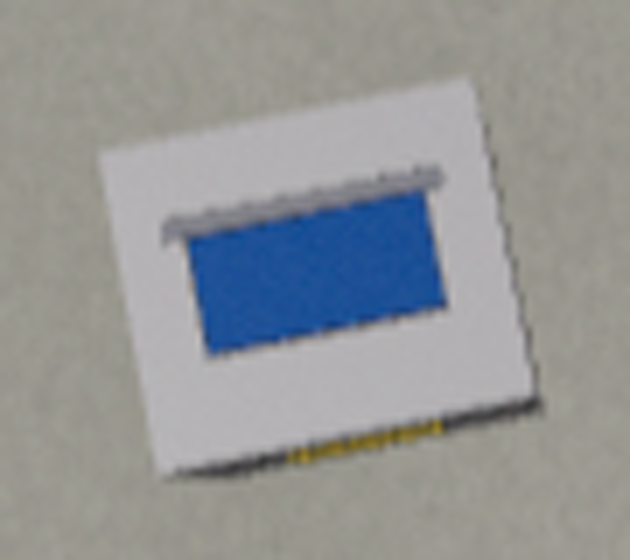

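View pics/toprack.png

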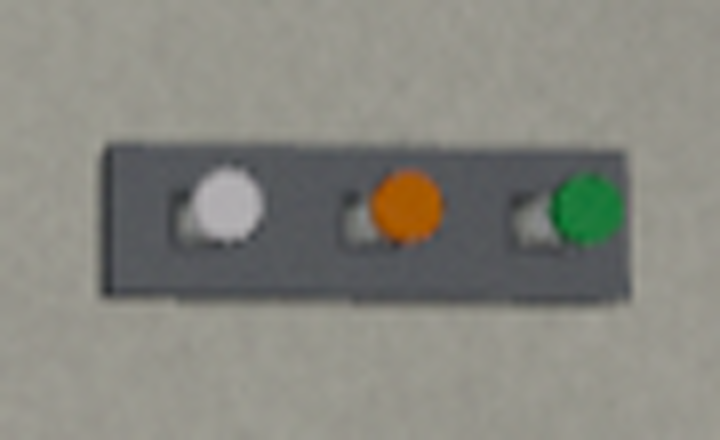

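View pics/scbox.png

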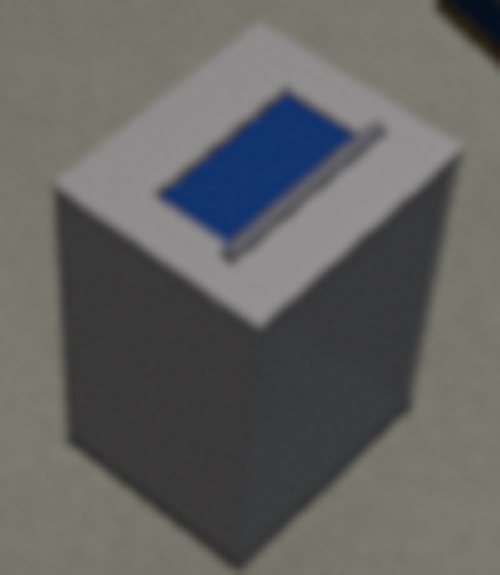

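View pics/scrack.png

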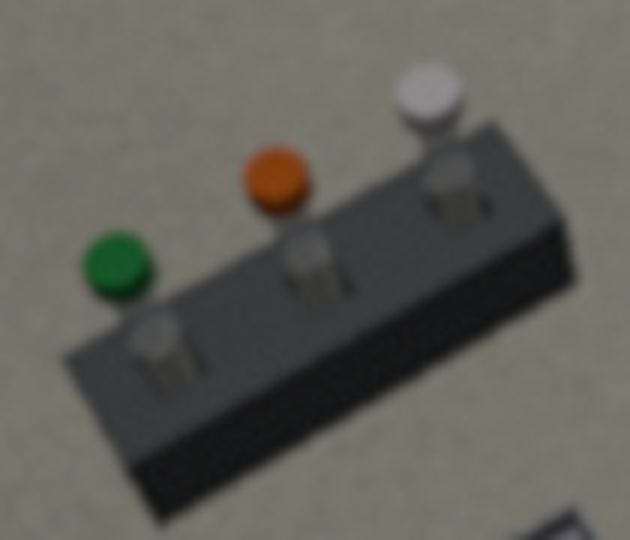

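```bash
cat > h.py <<'E'
import numpy as np, cv2, pickle
from scipy.optimize import least_squares
def proj(c,P):
    return cv2.projectPoints(np.array(P,float).reshape(-1,1,3),c["rvec"],c["tvec"],c["intrinsics"],None)[0].reshape(-1,2)
def back(c,uv,z):
    R=cv2.Rodrigues(c["rvec"])[0]; t=np.array(c["tvec"]).ravel()
    d=R.T@np.linalg.inv(c["intrinsics"])@np.array([uv[0],uv[1],1.]); o=-R.T@t
    return o+d*(z-o[2])/d[2]
def full(crop,f,x0,y0): return (np.array(crop,float)+.5)/f-.5+np.array([x0,y0])
def fit(obs,p0):
    # obs: list of (cam, uv Nx2, local Nx3)
    def r(p):
        c,s=np.cos(p[2]),np.sin(p[2]); out=[]
        for cam,uv,L in obs:
            L=np.array(L); W=np.c_[p[0]+c*L[:,0]-s*L[:,1],p[1]+s*L[:,0]+c*L[:,1],L[:,2]]
            out.append((proj(cam,W)-uv).ravel())
        return np.concatenate(out)
    s=least_squares(r,p0); return s.x,np.sqrt(np.mean(s.fun**2))
E
python3 - <<'E'
from h import *
T=pickle.load(open("top0.pkl","rb"));S=pickle.load(open("scene0.pkl","rb"))
lt=full([(102,155),(470,80),(537,400),(162,475)],7,155,175); L=[(.065,.07,.195),(.065,-.07,.195),(-.055,-.07,.195),(-.055,.07,.195)]
ft=full([(207,354),(446,306)],7,155,175); F=[(-.016,.044,.195),(-.016,-.044,.195)]
ls=full([(462,150),(260,328),(57,185),(260,25)],5,235,85)
fs=full([(288,92),(160,192)],5,235,85)
p0=[.4,.15,0.2]
for n,o in dict(top=[(T,lt,L),(T,ft,F)],sc=[(S,ls,L),(S,fs,F)],both=[(T,lt,L),(T,ft,F),(S,ls,L),(S,fs,F)],topflap=[(T,ft,F)]).items(): print(n,fit(o,p0))
ct=full([(229,206),(408,207),(588,209)],8,260,195)
cs=full([(430,92),(277,176),(118,262)],6,125,165)
for i in range(3): print(back(T,ct[i],.135),back(S,cs[i],.133))
rt=full([(106,147),(626,151),(626,300),(104,296)],8,260,195)
R=[(.028,.095,.055),(.028,-.095,.055),(-.028,-.095,.055),(-.028,.095,.055)]
rs=full([(566,218),(133,462),(65,358),(490,122)],6,125,165)
for n,o in dict(top=[(T,rt,R)],sc=[(S,rs,R)],both=[(T,rt,R),(S,rs,R)]).items():
    p,e=fit(o,[.38,-.15,0.]);print(n,p,e)
E
```

```text
top (array([0.54270935, 0.15230658, 0.23264403]), np.float64(0.30752415723667004))
sc (array([0.54422496, 0.15292632, 0.23430325]), np.float64(0.42405511652055095))
both (array([0.54347901, 0.15274308, 0.23367283]), np.float64(0.4377284238408858))
topflap (array([0.5432865 , 0.15283132, 0.22827964]), np.float64(0.07724101253454412))
[ 0.54184922 -0.08124928  0.135     ] [ 0.54228105 -0.07982591  0.133     ]
[ 0.54328734 -0.14256947  0.135     ] [ 0.54404597 -0.14232789  0.133     ]
[ 0.544399   -0.20446937  0.135     ] [ 0.54531412 -0.20404406  0.133     ]
top [ 0.54247608 -0.14130835  0.01957368] 0.2822371779655889
sc [ 0.54420497 -0.1412624   0.0249673 ] 0.8290970248133143
both [ 0.54341916 -0.14126725  0.02274665] 0.6605090297879815
```

```bash
cat >> h.py <<'E'
from scipy.spatial.transform import Rotation as Ro
def plan(o,tgt,yaw=None):
    """delta in tool axes to tgt TCP; roll to bring tool y along yaw (mod pi)"""
    R=Ro.from_quat(o["tool_rot"]).as_matrix(); p=np.array(o["eef_pos"])
    d=R.T@(np.array(tgt)-p)
    yc=np.arctan2(R[1,1],R[0,1])
    s={"pos":p.round(4),"d_tool":d.round(4),"xax":R[:,0].round(3),"yax":R[:,1].round(3),"zax":R[:,2].round(3),"yyaw":round(yc,3)}
    if yaw is not None:
        e=(yaw-yc+np.pi/2)%np.pi-np.pi/2; s["world_turn"]=round(e,3); s["roll"]=round(-e,3)
    return s
E
python3 - <<'E'
from h import *; from workcell import get_obs
print(plan(get_obs(),[.5435,-.1422,.20],.02))
E
```

```text
{'pos': array([ 0.2104, -0.4531,  0.2306]), 'd_tool': array([ 0.0308, -0.1416, -0.433 ]), 'xax': array([-0.001,  0.001, -1.   ]), 'yax': array([ 0.421, -0.907, -0.002]), 'zax': array([-0.907, -0.421, -0.   ]), 'yyaw': np.float64(-1.136), 'world_turn': np.float64(1.156), 'roll': np.float64(-1.156)}
```

{"api": "arm_command", "payload": {
  "motion": [
    {"z":-0.015,"y":-0.005,"fingers":1},
    {"z":-0.03,"y":-0.01},
    {"z":-0.03,"y":-0.01},
    {"z":-0.03,"y":-0.01},
    {"z":-0.03,"y":-0.01},
    {"z":-0.03,"y":-0.01},
    {"z":-0.03,"y":-0.01},
    {"z":-0.03,"y":-0.01},
    {"z":-0.03,"y":-0.01},
    {"z":-0.03,"y":-0.01},
    {"z":-0.03,"y":-0.01},
    {"z":-0.03,"y":-0.01},
    {"z":-0.03,"y":-0.01},
    {"z":-0.03,"y":-0.01},
    {"z":-0.015,"y":-0.005}
  ]
}}

```text
schema error: expected keys x, y, z, roll, fingers
```

{"api": "arm_command", "payload": {
  "motion": [
    {"roll":-0.06},
    {"roll":-0.11},
    {"roll":-0.11},
    {"roll":-0.11},
    {"roll":-0.11},
    {"roll":-0.11},
    {"roll":-0.11},
    {"roll":-0.11},
    {"roll":-0.11},
    {"roll":-0.11},
    {"roll":-0.06},
    {}
  ]
}}

```text
schema error: expected keys x, y, z, roll, fingers
```

```bash
python3 - <<'E'
from h import *; from workcell import get_obs,camera
o=get_obs();print(o["clock"],o["joint_pos"],o["ft_force"]);print(plan(o,[.5435,-.1422,.20],.02))
c=camera("wrist"); cv2.imwrite("pics/w1.png",c["frame"][:,:,::-1]); pickle.dump(c,open("w1.pkl","wb"))
E
```

```text
0.15 [-1.13600839e+00  2.41253370e-01  4.03380006e-03  1.33515509e+00
  2.89267968e-05  1.57077862e+00] [-0.2612465   0.29801895 -0.55470088]
{'pos': array([ 0.2104, -0.4531,  0.2306]), 'd_tool': array([ 0.0308, -0.1416, -0.433 ]), 'xax': array([-0.001,  0.001, -1.   ]), 'yax': array([ 0.421, -0.907, -0.002]), 'zax': array([-0.907, -0.421, -0.   ]), 'yyaw': np.float64(-1.136), 'world_turn': np.float64(1.156), 'roll': np.float64(-1.156)}
```

View pics/w1.png

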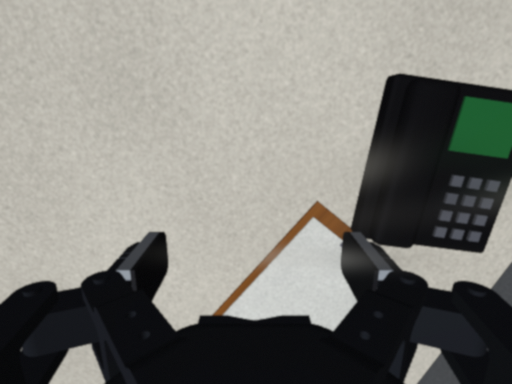

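The arm has not moved, since both calls were refused: every row needs all five keys. The wrist view is unchanged.

{"api": "arm_command", "payload": {
  "motion": [
    {"x":0,"y":-0.005,"z":-0.015,"roll":0,"fingers":1},
    {"x":0,"y":-0.01,"z":-0.03,"roll":0,"fingers":1},
    {"x":0,"y":-0.01,"z":-0.03,"roll":0,"fingers":1},
    {"x":0,"y":-0.01,"z":-0.03,"roll":0,"fingers":1},
    {"x":0,"y":-0.01,"z":-0.03,"roll":0,"fingers":1},
    {"x":0,"y":-0.01,"z":-0.03,"roll":0,"fingers":1},
    {"x":0,"y":-0.01,"z":-0.03,"roll":0,"fingers":1},
    {"x":0,"y":-0.01,"z":-0.03,"roll":0,"fingers":1},
    {"x":0,"y":-0.01,"z":-0.03,"roll":0,"fingers":1},
    {"x":0,"y":-0.01,"z":-0.03,"roll":0,"fingers":1},
    {"x":0,"y":-0.01,"z":-0.03,"roll":0,"fingers":1},
    {"x":0,"y":-0.01,"z":-0.03,"roll":0,"fingers":1},
    {"x":0,"y":-0.01,"z":-0.03,"roll":0,"fingers":1},
    {"x":0,"y":-0.01,"z":-0.03,"roll":0,"fingers":1},
    {"x":0,"y":-0.005,"z":-0.015,"roll":0,"fingers":1}
  ]
}}

```text
clock: 1.45
eef_pos: [0.5441, -0.1388, 0.2264]
tool_rot: [-0.69, -0.15, 0.693, -0.147]
ft_force: [-0.2, -1.6, -0.8]
grip_width: 0.0853
```

{"api": "arm_command", "payload": {
  "motion": [
    {"x":0,"y":0,"z":0,"roll":-0.06,"fingers":1},
    {"x":0,"y":0,"z":0,"roll":-0.11,"fingers":1},
    {"x":0,"y":0,"z":0,"roll":-0.11,"fingers":1},
    {"x":0,"y":0,"z":0,"roll":-0.11,"fingers":1},
    {"x":0,"y":0,"z":0,"roll":-0.11,"fingers":1},
    {"x":0,"y":0,"z":0,"roll":-0.11,"fingers":1},
    {"x":0,"y":0,"z":0,"roll":-0.11,"fingers":1},
    {"x":0,"y":0,"z":0,"roll":-0.11,"fingers":1},
    {"x":0,"y":0,"z":0,"roll":-0.11,"fingers":1},
    {"x":0,"y":0,"z":0,"roll":-0.11,"fingers":1},
    {"x":0,"y":0,"z":0,"roll":-0.06,"fingers":1},
    {"x":0,"y":0,"z":0,"roll":0,"fingers":1}
  ]
}}

```text
clock: 2.45
eef_pos: [0.5463, -0.1318, 0.2202]
tool_rot: [0.49, 0.513, -0.494, 0.502]
ft_force: [0.3, 0.1, -0.0]
grip_width: 0.0852
```

```bash
python3 - <<'E'
from h import *; from workcell import get_obs,camera
o=get_obs();print(o["clock"],o["joint_pos"],o["ft_force"]);print(plan(o,[.5435,-.1422,.20],.02))
c=camera("wrist"); cv2.imwrite("pics/w2.png",c["frame"][:,:,::-1]); pickle.dump(c,open("w2.pkl","wb"))
E
```

```text
2.45 [-0.23821062  0.38188006  0.17285107  1.37758518  0.00273723  1.30280484] [ 0.3230013   0.05941697 -0.04615541]
{'pos': array([ 0.5463, -0.1318,  0.2202]), 'd_tool': array([ 0.0202, -0.0028,  0.0105]), 'xax': array([-0.015,  0.006, -1.   ]), 'yax': array([ 0.999,  0.03 , -0.015]), 'zax': array([ 0.03 , -1.   , -0.007]), 'yyaw': np.float64(0.03), 'world_turn': np.float64(-0.01), 'roll': np.float64(0.01)}
```

View pics/w2.png

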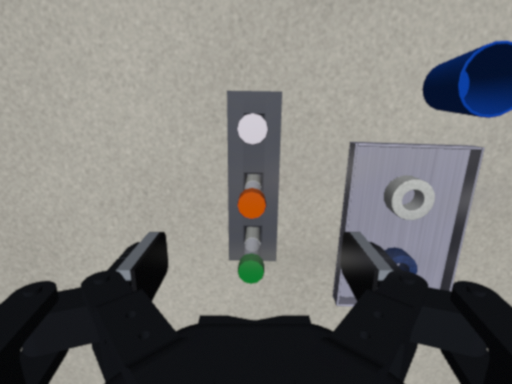

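The wrist view shows white at (252,128), orange at (252,204) and green at (251,268), with the orange cap between the neighbours. I'll cross-check its position with the wrist calibration.

```bash
python3 - <<'E'
from h import *
W=pickle.load(open("w2.pkl","rb"))
for uv in [(252,127.5),(252,204),(251,268)]: print(back(W,uv,.135))
im=cv2.imread("pics/w2.png"); cv2.imwrite("pics/w2c.png",cv2.resize(im[90:290,200:310],None,fx=3,fy=3,interpolation=cv2.INTER_CUBIC))
from workcell import get_obs
R=Ro.from_quat(get_obs()["tool_rot"]).as_matrix(); print(R[:,0])
Rc=cv2.Rodrigues(W["rvec"])[0]; print(Rc[2], -Rc.T@np.array(W["tvec"]).ravel())
E
```

```text
[ 0.54140674 -0.07929947  0.135     ]
[ 0.54307057 -0.14141232  0.135     ]
[ 0.54377642 -0.20063851  0.135     ]
[-0.01476198  0.00636583 -0.99987077]
[-0.0065063  -0.25784581 -0.96616417] [ 0.54589923 -0.06575809  0.36387961]
```

{"api": "arm_command", "payload": {
  "motion": [
    {"x":0,"y":0,"z":0,"roll":0,"fingers":1},
    {"x":0,"y":0,"z":0,"roll":0,"fingers":1},
    {"x":0,"y":0,"z":0,"roll":0,"fingers":1},
    {"x":0,"y":0,"z":0,"roll":0,"fingers":1}
  ]
}}

```text
clock: 2.83
eef_pos: [0.5461, -0.1318, 0.2197]
tool_rot: [0.492, 0.511, -0.496, 0.5]
ft_force: [-0.4, -0.0, 0.6]
grip_width: 0.0853
```

```bash
python3 - <<'E'
from h import *; from workcell import get_obs
o=get_obs();print(plan(o,[.5437,-.1424,.20],.02))
E
```

```text
{'pos': array([ 0.5461, -0.1318,  0.2197]), 'd_tool': array([ 0.0197, -0.0023,  0.0107]), 'xax': array([-0.016,  0.007, -1.   ]), 'yax': array([ 1.   ,  0.023, -0.016]), 'zax': array([ 0.023, -1.   , -0.007]), 'yyaw': np.float64(0.023), 'world_turn': np.float64(-0.003), 'roll': np.float64(0.003)}
```

View pics/w2c.png

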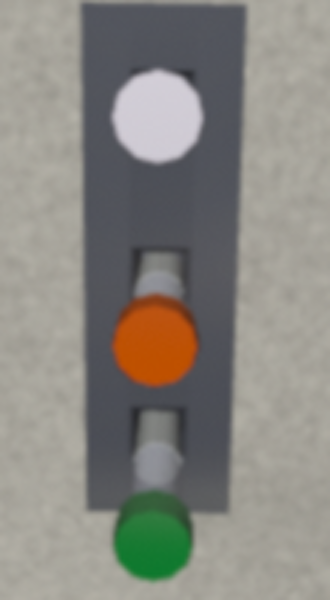

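{"api": "arm_command", "payload": {
  "motion": [
    {"x":0.006,"y":-0.0005,"z":0.004,"roll":0,"fingers":1},
    {"x":0.006,"y":-0.0005,"z":0.004,"roll":0,"fingers":1},
    {"x":0.008,"y":0,"z":0.003,"roll":0,"fingers":1},
    {"x":0.02,"y":0,"z":0,"roll":0,"fingers":1},
    {"x":0.02,"y":0,"z":0,"roll":0,"fingers":1},
    {"x":0.01,"y":0,"z":0,"roll":0,"fingers":1},
    {"x":0,"y":0,"z":0,"roll":0,"fingers":1}
  ]
}}

```text
clock: 3.42
eef_pos: [0.5439, -0.1451, 0.1442]
tool_rot: [0.493, 0.51, -0.497, 0.5]
ft_force: [0.2, 0.5, 0.8]
grip_width: 0.0853
```

```bash
python3 - <<'E'
from h import *; from workcell import get_obs,camera
o=get_obs();print(plan(o,[.5435,-.1421,.109],.02),o["ft_force"])
c=camera("wrist"); cv2.imwrite("pics/w3.png",c["frame"][:,:,::-1]); pickle.dump(c,open("w3.pkl","wb"))
E
```

```text
{'pos': array([ 0.5439, -0.1451,  0.1442]), 'd_tool': array([ 0.0352,  0.0001, -0.0028]), 'xax': array([-0.014,  0.006, -1.   ]), 'yax': array([ 1.   ,  0.02 , -0.014]), 'zax': array([ 0.02 , -1.   , -0.006]), 'yyaw': np.float64(0.02), 'world_turn': np.float64(-0.0), 'roll': np.float64(0.0)} [0.18364491 0.47030928 0.81205993]
```

View pics/w3.png

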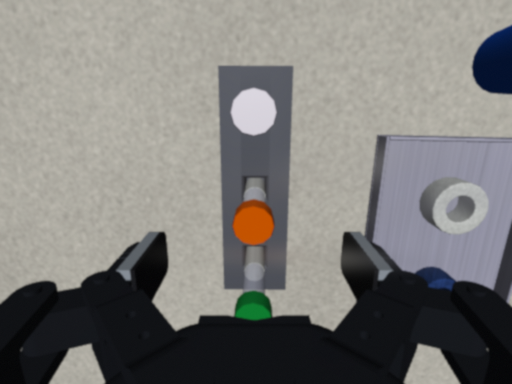

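Orange cap at (254,224), centred between the pads. I'll check it by back-projection before descending.

```bash
python3 - <<'E'
from h import *
W=pickle.load(open("w3.pkl","rb")); print(back(W,(254,223.5),.135))
E
```

```text
[ 0.54307623 -0.14103155  0.135     ]
```

{"api": "arm_command", "payload": {
  "motion": [
    {"x":0.008,"y":0,"z":-0.0014,"roll":0,"fingers":1},
    {"x":0.012,"y":0,"z":-0.0014,"roll":0,"fingers":1},
    {"x":0.01,"y":0,"z":0,"roll":0,"fingers":1},
    {"x":0.004,"y":0,"z":0,"roll":0,"fingers":1}
  ]
}}

```text
clock: 3.8
eef_pos: [0.5456, -0.1432, 0.1114]
tool_rot: [0.494, 0.508, -0.496, 0.502]
ft_force: [-0.9, 0.5, 0.4]
grip_width: 0.0853
```

```bash
python3 - <<'E'
from h import *; from workcell import get_obs,camera
o=get_obs();print(plan(o,[.5435,-.1421,.109],.02),o["ft_force"])
c=camera("wrist"); cv2.imwrite("pics/w4.png",c["frame"][:,:,::-1]); pickle.dump(c,open("w4.pkl","wb"))
E
```

```text
{'pos': array([ 0.5456, -0.1432,  0.1114]), 'd_tool': array([ 0.0024, -0.0021, -0.0011]), 'xax': array([-0.009,  0.004, -1.   ]), 'yax': array([ 1.   ,  0.019, -0.008]), 'zax': array([ 0.019, -1.   , -0.004]), 'yyaw': np.float64(0.019), 'world_turn': np.float64(0.001), 'roll': np.float64(-0.001)} [-0.94938741  0.52671327  0.36815013]
```

View pics/w4.png

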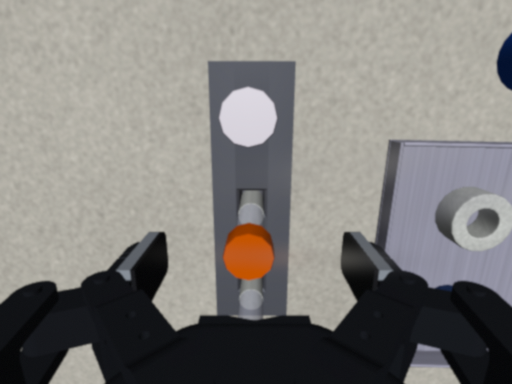

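The cap is at (249,251), level with the pads and about 2 mm left of centre. I'll make that small correction and close.

{"api": "arm_command", "payload": {
  "motion": [
    {"x":0.0025,"y":-0.002,"z":-0.001,"roll":0,"fingers":1},
    {"x":0,"y":0,"z":0,"roll":0,"fingers":0.4},
    {"x":0,"y":0,"z":0,"roll":0,"fingers":0},
    {"x":0,"y":0,"z":0,"roll":0,"fingers":0},
    {"x":0,"y":0,"z":0,"roll":0,"fingers":0},
    {"x":0,"y":0,"z":0,"roll":0,"fingers":0},
    {"x":0,"y":0,"z":0,"roll":0,"fingers":0},
    {"x":0,"y":0,"z":0,"roll":0,"fingers":0}
  ]
}}

```text
clock: 4.52
eef_pos: [0.5448, -0.1425, 0.1109]
tool_rot: [0.495, 0.507, -0.496, 0.503]
ft_force: [-0.4, -0.1, -0.4]
grip_width: 0.0207
```

```bash
python3 - <<'E'
from h import *; from workcell import get_obs,camera
o=get_obs();print(plan(o,[.5435,-.1421,.109],.02),o["ft_force"],o["grip_width"])
c=camera("wrist"); cv2.imwrite("pics/w5.png",c["frame"][:,:,::-1]); pickle.dump(c,open("w5.pkl","wb"))
E
```

```text
{'pos': array([ 0.5448, -0.1425,  0.1109]), 'd_tool': array([ 0.0019, -0.0013, -0.0004]), 'xax': array([-0.005,  0.003, -1.   ]), 'yax': array([ 1.   ,  0.019, -0.005]), 'zax': array([ 0.019, -1.   , -0.003]), 'yyaw': np.float64(0.019), 'world_turn': np.float64(0.001), 'roll': np.float64(-0.001)} [-0.43448916 -0.05753942 -0.39028345] 0.020705813415211514
```

View pics/w5.png

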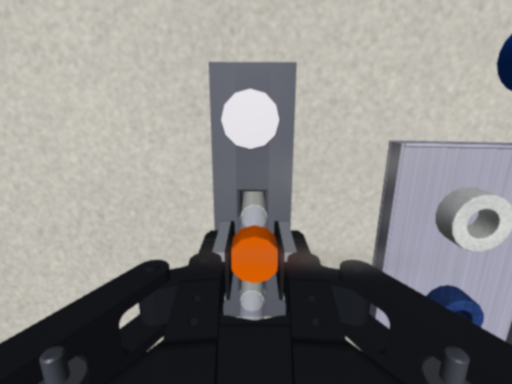

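{"api": "arm_command", "payload": {
  "motion": [
    {"x":-0.004,"y":0,"z":0,"roll":0,"fingers":0},
    {"x":-0.01,"y":0,"z":0,"roll":0,"fingers":0},
    {"x":-0.015,"y":0,"z":0,"roll":0,"fingers":0},
    {"x":-0.02,"y":0,"z":0,"roll":0,"fingers":0},
    {"x":-0.02,"y":0,"z":0,"roll":0,"fingers":0},
    {"x":-0.02,"y":0,"z":0,"roll":0,"fingers":0},
    {"x":-0.02,"y":0,"z":0,"roll":0,"fingers":0},
    {"x":-0.02,"y":0,"z":0,"roll":0,"fingers":0},
    {"x":-0.02,"y":0,"z":0,"roll":0,"fingers":0},
    {"x":-0.02,"y":0,"z":0,"roll":0,"fingers":0},
    {"x":-0.02,"y":0,"z":0,"roll":0,"fingers":0},
    {"x":-0.02,"y":0,"z":0,"roll":0,"fingers":0},
    {"x":-0.02,"y":0,"z":0,"roll":0,"fingers":0},
    {"x":-0.01,"y":0,"z":0,"roll":0,"fingers":0}
  ]
}}

```text
clock: 5.73
eef_pos: [0.5437, -0.1424, 0.369]
tool_rot: [0.495, 0.506, -0.495, 0.503]
ft_force: [-0.3, -0.3, 0.4]
grip_width: 0.0211
```

```bash
python3 - <<'E'
from h import *; from workcell import get_obs,camera
o=get_obs();print(plan(o,[.5435,.1526,.36],.233+np.pi/2),o["ft_force"],o["grip_width"],o["joint_pos"])
c=camera("scene"); f=c["frame"][:,:,::-1]; cv2.imwrite("pics/s6.png",cv2.resize(f[60:260,110:340],None,fx=3,fy=3,interpolation=cv2.INTER_CUBIC))
E
```

```text
{'pos': array([ 0.5437, -0.1424,  0.369 ]), 'd_tool': array([ 0.01  ,  0.0056, -0.295 ]), 'xax': array([-0.002,  0.003, -1.   ]), 'yax': array([ 1.   ,  0.02 , -0.002]), 'zax': array([ 0.02 , -1.   , -0.003]), 'yyaw': np.float64(0.02), 'world_turn': np.float64(-1.357), 'roll': np.float64(1.357)} [-0.32796554 -0.3181579   0.37422057] 0.021061254034010893 [-0.25766669  0.37066231  0.53874852  1.74188662  0.00264786  1.29353444]
```

View pics/s6.png

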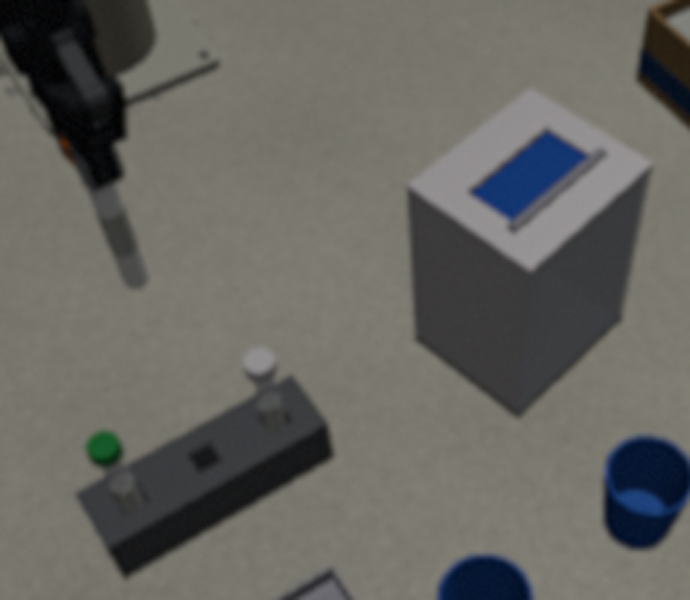

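{"api": "arm_command", "payload": {
  "motion": [
    {"x":0,"y":0,"z":-0.012,"roll":0,"fingers":0},
    {"x":0,"y":0.0005,"z":-0.024,"roll":0,"fingers":0},
    {"x":0,"y":0.0005,"z":-0.025,"roll":0,"fingers":0},
    {"x":0,"y":0.0005,"z":-0.025,"roll":0,"fingers":0},
    {"x":0,"y":0.0005,"z":-0.025,"roll":0,"fingers":0},
    {"x":0,"y":0.0005,"z":-0.025,"roll":0,"fingers":0},
    {"x":0,"y":0.0005,"z":-0.025,"roll":0,"fingers":0},
    {"x":0,"y":0.0005,"z":-0.025,"roll":0,"fingers":0},
    {"x":0,"y":0.0005,"z":-0.025,"roll":0,"fingers":0},
    {"x":0,"y":0.0005,"z":-0.025,"roll":0,"fingers":0},
    {"x":0,"y":0.0005,"z":-0.025,"roll":0,"fingers":0},
    {"x":0,"y":0,"z":-0.02,"roll":0,"fingers":0},
    {"x":0,"y":0,"z":-0.01,"roll":0,"fingers":0}
  ]
}}

```text
clock: 6.87
eef_pos: [0.536, 0.1675, 0.3644]
tool_rot: [0.494, 0.508, -0.498, 0.5]
ft_force: [0.0, -0.4, -1.3]
grip_width: 0.0205
```

{"api": "arm_command", "payload": {
  "motion": [
    {"x":0,"y":0,"z":0,"roll":-0.06,"fingers":0},
    {"x":0,"y":0,"z":0,"roll":-0.1,"fingers":0},
    {"x":0,"y":0,"z":0,"roll":-0.11,"fingers":0},
    {"x":0,"y":0,"z":0,"roll":-0.11,"fingers":0},
    {"x":0,"y":0,"z":0,"roll":-0.11,"fingers":0},
    {"x":0,"y":0,"z":0,"roll":-0.11,"fingers":0},
    {"x":0,"y":0,"z":0,"roll":-0.11,"fingers":0},
    {"x":0,"y":0,"z":0,"roll":-0.11,"fingers":0},
    {"x":0,"y":0,"z":0,"roll":-0.11,"fingers":0},
    {"x":0,"y":0,"z":0,"roll":-0.11,"fingers":0},
    {"x":0,"y":0,"z":0,"roll":-0.11,"fingers":0},
    {"x":0,"y":0,"z":0,"roll":-0.11,"fingers":0},
    {"x":0,"y":0,"z":0,"roll":-0.11,"fingers":0},
    {"x":0,"y":0,"z":0,"roll":-0.11,"fingers":0},
    {"x":0,"y":0,"z":0,"roll":-0.11,"fingers":0},
    {"x":0,"y":0,"z":0,"roll":-0.1,"fingers":0},
    {"x":0,"y":0,"z":0,"roll":-0.06,"fingers":0},
    {"x":0,"y":0,"z":0,"roll":0,"fingers":0}
  ]
}}

```text
clock: 8.37
eef_pos: [0.5241, 0.1717, 0.3528]
tool_rot: [-0.102, 0.713, 0.102, 0.686]
ft_force: [0.2, 0.1, -0.4]
grip_width: 0.0211
```

```bash
python3 - <<'E'
from h import *; from workcell import get_obs,camera
o=get_obs();print(plan(o,[.5434,.1527,.32],.233+np.pi/2),o["ft_force"],o["grip_width"],o["joint_pos"])
for n in("scene","top","wrist"):
    c=camera(n); cv2.imwrite(f"pics/{n}7.png",c["frame"][:,:,::-1]); pickle.dump(c,open(f"{n}7.pkl","wb"))
s=cv2.imread("pics/scene7.png"); cv2.imwrite("pics/s7c.png",cv2.resize(s[20:200,200:360],None,fx=3.3,fy=3.3,interpolation=cv2.INTER_CUBIC))
E
```

```text
{'pos': array([0.5241, 0.1717, 0.3528]), 'd_tool': array([ 0.0321, -0.0239,  0.0143]), 'xax': array([-0.037, -0.005, -0.999]), 'yax': array([-0.285,  0.958,  0.006]), 'zax': array([ 0.958,  0.285, -0.037]), 'yyaw': np.float64(1.86), 'world_turn': np.float64(-0.056), 'roll': np.float64(0.056)} [ 0.24076187  0.09199108 -0.43901424] 0.021064543926044017 [0.31275727 0.37176379 0.49771847 1.73385604 0.00693585 0.02319978]
```

View pics/s7c.png

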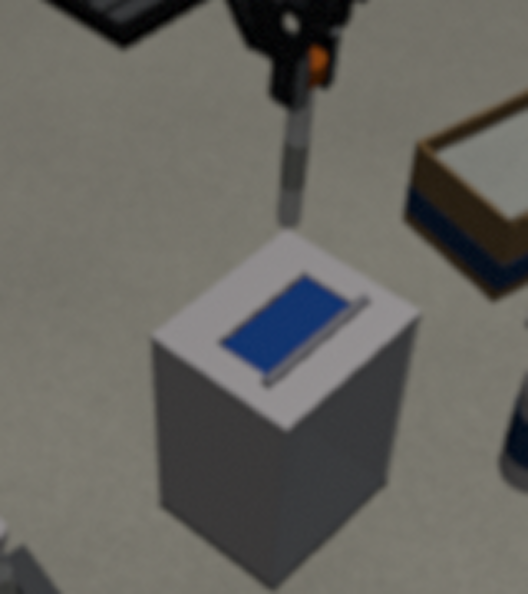

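View pics/wrist7.png

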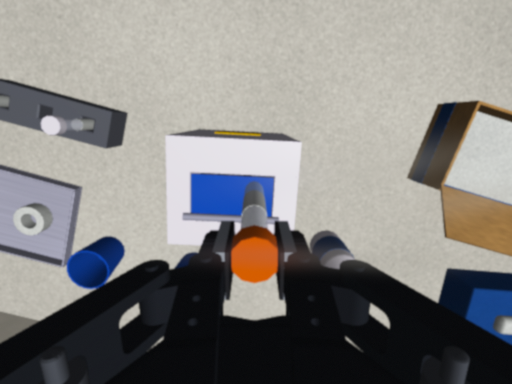

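The tube hangs straight from the gripper (foot at (288,222) in the crop), just short of the mouth. In the wrist view the cap is at (254,254) and the flap lies beyond it. The tool has gained a 0.037 rad tilt, so I'll aim the foot rather than the TCP.

{"api": "arm_command", "payload": {
  "motion": [
    {"x":0.003,"y":-0.004,"z":0.003,"roll":0.014,"fingers":0},
    {"x":0.003,"y":-0.006,"z":0.004,"roll":0.014,"fingers":0},
    {"x":0.003,"y":-0.006,"z":0.004,"roll":0.014,"fingers":0},
    {"x":0.002,"y":-0.005,"z":0.003,"roll":0.014,"fingers":0},
    {"x":0.002,"y":-0.002,"z":0.001,"roll":0,"fingers":0},
    {"x":0.002,"y":0,"z":0,"roll":0,"fingers":0}
  ]
}}

```text
clock: 9.02
eef_pos: [0.5465, 0.1508, 0.3355]
tool_rot: [-0.078, 0.716, 0.077, 0.69]
ft_force: [-0.4, 0.1, -1.3]
grip_width: 0.0208
```

```bash
cat >> h.py <<'E'
def status(tgt,yaw=None):
    from workcell import get_obs
    o=get_obs(); s=plan(o,tgt,yaw); R=Ro.from_quat(o["tool_rot"]).as_matrix()
    print(o["clock"],s,"F",np.round(o["ft_force"],2),"w",round(o["grip_width"],4)); print("foot",(s["pos"]+.101*R[:,0]).round(4))
    c,sn=np.cos(.233),np.sin(.233); d=s["pos"]-np.array([.5434,.1527,.195]); f=d+.101*R[:,0]
    B=np.array([[c,sn,0],[-sn,c,0],[0,0,1]]); print("box frame TCP",(B@d).round(4),"foot",(B@f).round(4))
E
python3 - <<'E'
from h import *; from workcell import camera
status([.546,.153,.32],.233+np.pi/2)
for n in("scene","top"):
    c=camera(n); cv2.imwrite(f"pics/{n}8.png",c["frame"][:,:,::-1]); pickle.dump(c,open(f"{n}8.pkl","wb"))
s=cv2.imread("pics/scene8.png"); cv2.imwrite("pics/s8c.png",cv2.resize(s[20:160,230:350],None,fx=5,fy=4,interpolation=cv2.INTER_CUBIC))
E
```

```text
9.0167 {'pos': array([0.5465, 0.1508, 0.3355]), 'd_tool': array([0.0155, 0.0022, 0.0005]), 'xax': array([-0.037, -0.005, -0.999]), 'yax': array([-0.219,  0.976,  0.003]), 'zax': array([ 0.975,  0.219, -0.037]), 'yyaw': np.float64(1.791), 'world_turn': np.float64(0.012), 'roll': np.float64(-0.012)} F [-0.38  0.08 -1.27] w 0.0208
foot [0.5428 0.1503 0.2346]
box frame TCP [ 0.0026 -0.0026  0.1405] foot [-0.0012 -0.0022  0.0396]
```

View pics/s8c.png

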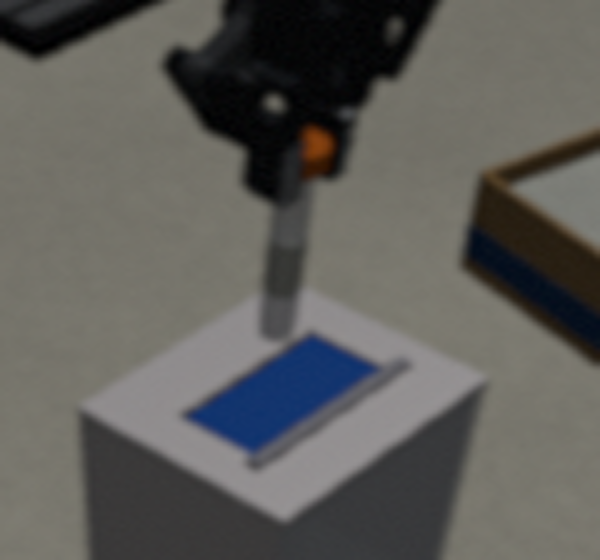

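The foot shows at crop (276,336), i.e. image pixel (285,104). I'll compare that with the predicted projection.

```bash
python3 - <<'E'
from h import *
S=pickle.load(open("scene8.pkl","rb"))
p=proj(S,[(.5428,.1503,.2346),(.5428,.1503,.2426),(.5465,.1508,.3355)]); print(p, (p-[230,20])*[5,4])
for z in (.2346,.2380): print(back(S,(285,103.5),z))
T=pickle.load(open("top8.pkl","rb")); t=cv2.imread("pics/top8.png")
print(proj(T,[(.5428,.1503,.2346)])); cv2.imwrite("pics/t8c.png",cv2.resize(t[160:250,150:250],None,fx=6,fy=6,interpolation=cv2.INTER_CUBIC))
E
```

```text
[[284.56673055 103.66633398]
 [284.75647577 100.87997262]
 [288.56667178  65.71677196]] [[272.83365277 334.66533593]
 [273.78237883 323.51989048]
 [292.83335888 182.86708782]]
[0.5429115  0.15135792 0.2346    ]
[0.54567557 0.14915709 0.238     ]
[[199.69159075 214.5890243 ]]
```

View pics/t8c.png

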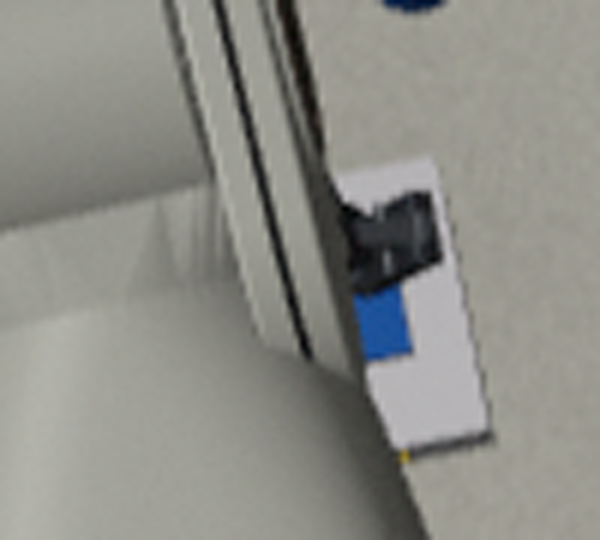

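{"api": "arm_command", "payload": {
  "motion": [
    {"x":0.008,"y":0.001,"z":0,"roll":-0.01,"fingers":0},
    {"x":0.012,"y":0.001,"z":0,"roll":0,"fingers":0},
    {"x":0.012,"y":0,"z":0,"roll":0,"fingers":0},
    {"x":0.01,"y":0,"z":0,"roll":0,"fingers":0},
    {"x":0.01,"y":0,"z":0,"roll":0,"fingers":0},
    {"x":0.01,"y":0,"z":0,"roll":0,"fingers":0},
    {"x":0.01,"y":0,"z":0,"roll":0,"fingers":0},
    {"x":0.01,"y":0,"z":0,"roll":0,"fingers":0},
    {"x":0.006,"y":0,"z":0,"roll":0,"fingers":0}
  ]
}}

```text
clock: 9.87
eef_pos: [0.5428, 0.1547, 0.2501]
tool_rot: [-0.082, 0.712, 0.083, 0.692]
ft_force: [-2.1, -0.3, 1.4]
grip_width: 0.0207
```

```bash
python3 -c "
from h import *
status([.5434,.1527,.178],.233+np.pi/2)"
```

```text
9.8667 {'pos': array([0.5428, 0.1547, 0.2501]), 'd_tool': array([ 0.072 , -0.0024,  0.002 ]), 'xax': array([-0.028, -0.001, -1.   ]), 'yax': array([-0.231,  0.973,  0.005]), 'zax': array([ 0.972,  0.231, -0.027]), 'yyaw': np.float64(1.804), 'world_turn': np.float64(-0.001), 'roll': np.float64(0.001)} F [-2.11 -0.27  1.35] w 0.0207
foot [0.54   0.1546 0.1491]
box frame TCP [-0.0001  0.0021  0.0551] foot [-0.0029  0.0026 -0.0459]
```

{"api": "arm_command", "payload": {
  "motion": [
    {"x":0.005,"y":-0.0015,"z":0.0015,"roll":0,"fingers":0},
    {"x":0.006,"y":-0.001,"z":0.0015,"roll":0,"fingers":0},
    {"x":0.005,"y":0,"z":0.0005,"roll":0,"fingers":0}
  ]
}}

```text
clock: 10.12
eef_pos: [0.5454, 0.1532, 0.2337]
tool_rot: [-0.082, 0.712, 0.083, 0.692]
ft_force: [-1.8, -0.4, 1.3]
grip_width: 0.0209
```

```bash
python3 -c "
from h import *
status([.5434,.1527,.178],.233+np.pi/2)"
```

```text
10.1167 {'pos': array([0.5454, 0.1532, 0.2337]), 'd_tool': array([ 0.0557, -0.0004, -0.0005]), 'xax': array([-0.029, -0.001, -1.   ]), 'yax': array([-0.232,  0.973,  0.005]), 'zax': array([ 0.972,  0.232, -0.028]), 'yyaw': np.float64(1.805), 'world_turn': np.float64(-0.001), 'roll': np.float64(0.001)} F [-1.8  -0.39  1.27] w 0.0209
foot [0.5425 0.1531 0.1327]
box frame TCP [0.0021 0.     0.0387] foot [-0.0008  0.0006 -0.0623]
```

{"api": "arm_command", "payload": {
  "motion": [
    {"x":0.005,"y":0,"z":0.0005,"roll":0,"fingers":0},
    {"x":0.006,"y":0,"z":0.0005,"roll":0,"fingers":0},
    {"x":0.006,"y":0,"z":0,"roll":0,"fingers":0},
    {"x":0.006,"y":0,"z":0,"roll":0,"fingers":0}
  ]
}}

```text
clock: 10.45
eef_pos: [0.5463, 0.1535, 0.2093]
tool_rot: [-0.082, 0.712, 0.083, 0.693]
ft_force: [-0.5, -1.1, 1.0]
grip_width: 0.0208
```

```bash
python3 -c "
from h import *
status([.5434,.1527,.178],.233+np.pi/2)"
```

```text
10.45 {'pos': array([0.5463, 0.1535, 0.2093]), 'd_tool': array([ 0.0314, -0.0002, -0.0022]), 'xax': array([-0.027, -0.001, -1.   ]), 'yax': array([-0.232,  0.973,  0.005]), 'zax': array([ 0.972,  0.232, -0.027]), 'yyaw': np.float64(1.805), 'world_turn': np.float64(-0.001), 'roll': np.float64(0.001)} F [-0.54 -1.1   1.01] w 0.0208
foot [0.5435 0.1534 0.1083]
box frame TCP [0.003  0.0001 0.0143] foot [ 0.0003  0.0007 -0.0867]
```

{"api": "arm_command", "payload": {
  "motion": [
    {"x":0.004,"y":0,"z":0,"roll":0,"fingers":0},
    {"x":0.005,"y":0,"z":-0.0003,"roll":0,"fingers":0},
    {"x":0.005,"y":0,"z":-0.0003,"roll":0,"fingers":0}
  ]
}}

```text
clock: 10.7
eef_pos: [0.5456, 0.1534, 0.1938]
tool_rot: [-0.082, 0.712, 0.083, 0.693]
ft_force: [-1.3, 0.1, 3.5]
grip_width: 0.0208
```

```bash
python3 -c "
from h import *
status([.5434,.1527,.178],.233+np.pi/2)"
```

```text
10.7 {'pos': array([0.5456, 0.1534, 0.1938]), 'd_tool': array([ 0.0158, -0.0002, -0.0019]), 'xax': array([-0.027, -0.001, -1.   ]), 'yax': array([-0.232,  0.973,  0.005]), 'zax': array([ 0.972,  0.232, -0.026]), 'yyaw': np.float64(1.805), 'world_turn': np.float64(-0.001), 'roll': np.float64(0.001)} F [-1.27  0.1   3.5 ] w 0.0208
foot [0.5429 0.1533 0.0928]
box frame TCP [ 0.0023  0.0002 -0.0012] foot [-0.0003  0.0007 -0.1022]
```

{"api": "arm_command", "payload": {
  "motion": [
    {"x":0.004,"y":0,"z":-0.0003,"roll":0,"fingers":0},
    {"x":0.005,"y":0,"z":-0.0003,"roll":0,"fingers":0},
    {"x":0.005,"y":0,"z":-0.0003,"roll":0,"fingers":0},
    {"x":0.004,"y":0,"z":0,"roll":0,"fingers":0},
    {"x":0,"y":0,"z":0,"roll":0,"fingers":0}
  ]
}}

```text
clock: 11.12
eef_pos: [0.5441, 0.1532, 0.1738]
tool_rot: [-0.082, 0.711, 0.084, 0.693]
ft_force: [-2.2, -0.2, -0.4]
grip_width: 0.0208
```

```bash
python3 - <<'E'
from h import *; from workcell import camera
status([.5434,.1527,.178],.233+np.pi/2)
for n in("scene","wrist"):
    c=camera(n); cv2.imwrite(f"pics/{n}9.png",c["frame"][:,:,::-1]); pickle.dump(c,open(f"{n}9.pkl","wb"))
s=cv2.imread("pics/scene9.png"); cv2.imwrite("pics/s9c.png",cv2.resize(s[60:160,230:350],None,fx=5,fy=5,interpolation=cv2.INTER_CUBIC))
E
```

```text
11.1167 {'pos': array([0.5441, 0.1532, 0.1738]), 'd_tool': array([-0.0042, -0.0003, -0.0009]), 'xax': array([-0.026, -0.001, -1.   ]), 'yax': array([-0.232,  0.973,  0.006]), 'zax': array([ 0.972,  0.232, -0.026]), 'yyaw': np.float64(1.805), 'world_turn': np.float64(-0.001), 'roll': np.float64(0.001)} F [-2.21 -0.17 -0.41] w 0.0208
foot [0.5415 0.1531 0.0728]
box frame TCP [ 0.0008  0.0003 -0.0212] foot [-0.0018  0.0009 -0.1222]
```

View pics/s9c.png

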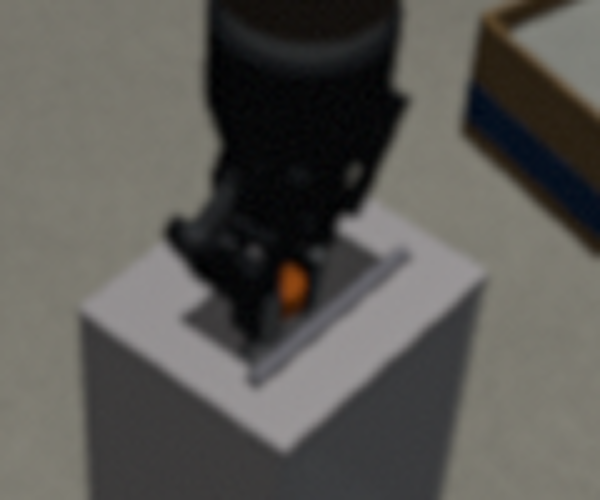

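View pics/wrist9.png

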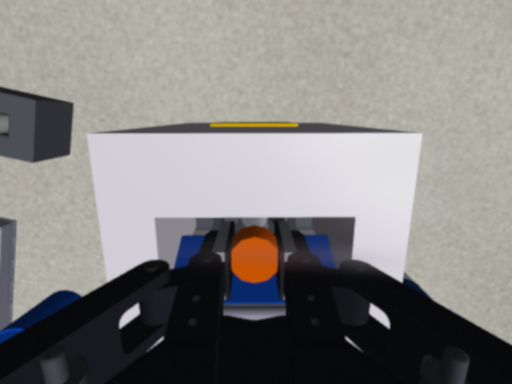

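The tube stands in the guide with the flap held down (blue flap behind the tube in both views). The cap is at (254,254) in the wrist view, with its top about 3 mm above the lid. Next I release partially so the fingers stay within the mouth, and rise.

{"api": "arm_command", "payload": {
  "motion": [
    {"x":0,"y":0,"z":0,"roll":0,"fingers":0.45},
    {"x":0,"y":0,"z":0,"roll":0,"fingers":0.45},
    {"x":0,"y":0,"z":0,"roll":0,"fingers":0.45},
    {"x":0,"y":0,"z":0,"roll":0,"fingers":0.45}
  ]
}}

```text
clock: 11.55
eef_pos: [0.5454, 0.1534, 0.1736]
tool_rot: [-0.082, 0.711, 0.084, 0.694]
ft_force: [0.7, 0.4, 0.1]
grip_width: 0.0385
```

```bash
python3 - <<'E'
from h import *; from workcell import camera
status([.5434,.1527,.21],.233+np.pi/2)
c=camera("wrist"); cv2.imwrite(f"pics/w10.png",c["frame"][:,:,::-1])
E
```

```text
11.55 {'pos': array([0.5454, 0.1534, 0.1736]), 'd_tool': array([-0.0363, -0.0001, -0.003 ]), 'xax': array([-0.024, -0.   , -1.   ]), 'yax': array([-0.232,  0.973,  0.005]), 'zax': array([ 0.972,  0.232, -0.024]), 'yyaw': np.float64(1.805), 'world_turn': np.float64(-0.001), 'roll': np.float64(0.001)} F [0.72 0.45 0.08] w 0.0385
foot [0.5429 0.1534 0.0726]
box frame TCP [ 0.0021  0.0002 -0.0214] foot [-0.0003  0.0008 -0.1224]
```

View pics/w10.png

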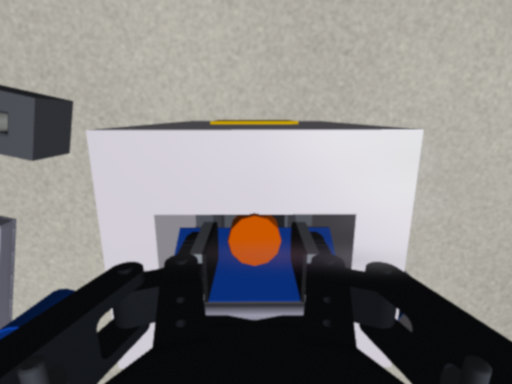

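{"api": "arm_command", "payload": {
  "motion": [
    {"x":-0.006,"y":0,"z":0,"roll":0,"fingers":0.45},
    {"x":-0.01,"y":0,"z":0,"roll":0,"fingers":0.45},
    {"x":-0.012,"y":0,"z":0,"roll":0,"fingers":0.45},
    {"x":-0.012,"y":0,"z":0,"roll":0,"fingers":0.45},
    {"x":-0.006,"y":0,"z":0,"roll":0,"fingers":0.2},
    {"x":0,"y":0,"z":0,"roll":0,"fingers":0},
    {"x":0,"y":0,"z":0,"roll":0,"fingers":0},
    {"x":0,"y":0,"z":0,"roll":0,"fingers":0}
  ]
}}

```text
clock: 12.27
eef_pos: [0.5482, 0.1538, 0.2265]
tool_rot: [-0.081, 0.709, 0.084, 0.696]
ft_force: [0.2, -0.3, 0.3]
grip_width: 0.0001
```

```bash
python3 - <<'E'
from h import *; from workcell import camera
status([.5404,.152,.20],.233+np.pi/2)
for n in("scene","wrist"):
    c=camera(n); cv2.imwrite(f"pics/{n}11.png",c["frame"][:,:,::-1]); pickle.dump(c,open(f"{n}11.pkl","wb"))
s=cv2.imread("pics/scene11.png"); cv2.imwrite("pics/s11c.png",cv2.resize(s[60:160,230:350],None,fx=5,fy=5,interpolation=cv2.INTER_CUBIC))
s=cv2.imread("pics/wrist11.png"); cv2.imwrite("pics/w11c.png",cv2.resize(s[180:330,140:370],None,fx=3.4,fy=3.4,interpolation=cv2.INTER_CUBIC))
E
```

```text
12.2667 {'pos': array([0.5482, 0.1538, 0.2265]), 'd_tool': array([ 0.0266, -0.0001, -0.0075]), 'xax': array([-0.019,  0.001, -1.   ]), 'yax': array([-0.232,  0.973,  0.006]), 'zax': array([ 0.973,  0.232, -0.018]), 'yyaw': np.float64(1.805), 'world_turn': np.float64(-0.001), 'roll': np.float64(0.001)} F [ 0.19 -0.28  0.33] w 0.0001
foot [0.5463 0.1539 0.1255]
box frame TCP [ 0.0049 -0.      0.0315] foot [ 0.0031  0.0005 -0.0695]
```

View pics/s11c.png

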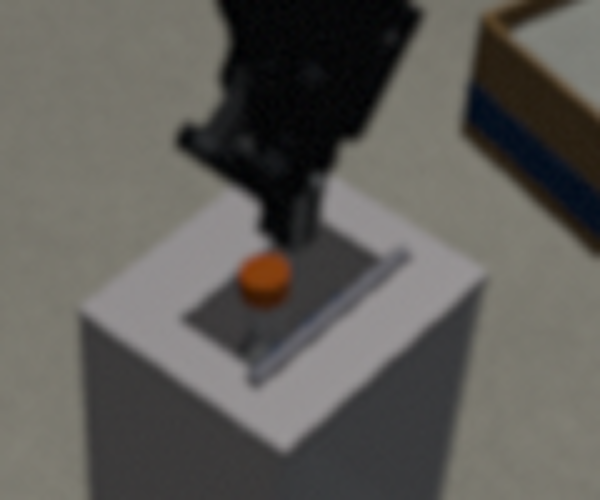

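View pics/w11c.png

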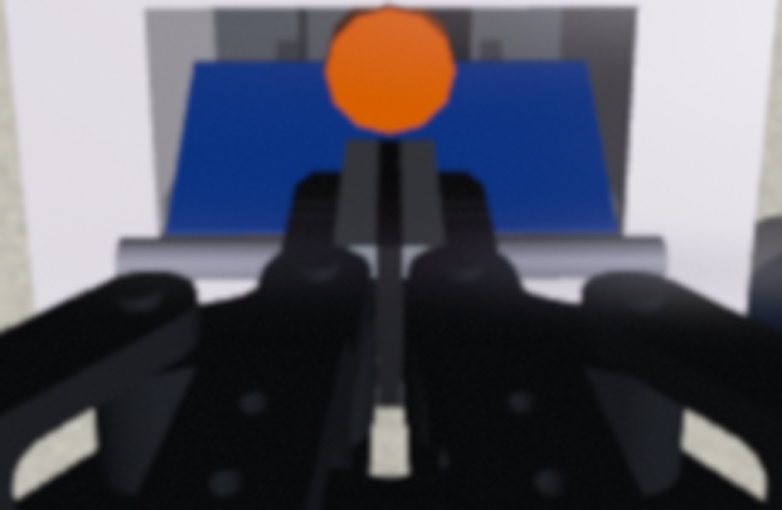

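The tube stands in the mouth with the flap on its hinge side. The cap top is at (266,270) in the scene crop and (391,70) in the wrist crop. I'll locate it for the press.

```bash
python3 - <<'E'
from h import *
S=pickle.load(open("scene11.pkl","rb"));W=pickle.load(open("wrist11.pkl","rb"))
c,sn=np.cos(.233),np.sin(.233);B=np.array([[c,sn,0],[-sn,c,0],[0,0,1]])
uv=[full((266,268),5,230,60),full((391,70),3.4,140,180)]
for z in (.1975,.201):
  for cam,u in zip((S,W),uv): p=back(cam,u,z); print(p.round(4),(B@(p-[.5434,.1527,.195])).round(4))
# predicted TCP pixels in wrist
print(proj(W,[(.5482,.1538,.2265)]),(proj(W,[(.5482,.1538,.2265)])-[140,180])*3.4)
E
```

```text
[0.5347 0.1536 0.1975] [-0.0083  0.0029  0.0025]
[0.5361 0.1518 0.1975] [-0.0073  0.0008  0.0025]
[0.5374 0.1514 0.201 ] [-0.0061  0.0002  0.006 ]
[0.5351 0.1515 0.201 ] [-0.0083  0.0008  0.006 ]
[[253.44922734 237.76378584]] [[385.72737295 196.39687186]]
```

{"api": "arm_command", "payload": {
  "motion": [
    {"x":0,"y":0,"z":-0.003,"roll":0,"fingers":0},
    {"x":0.003,"y":0,"z":-0.004,"roll":0,"fingers":0},
    {"x":0.006,"y":0.0005,"z":-0.0015,"roll":0,"fingers":0},
    {"x":0.005,"y":0,"z":0,"roll":0,"fingers":0},
    {"x":0,"y":0,"z":0,"roll":0,"fingers":0}
  ]
}}

```text
clock: 12.78
eef_pos: [0.5367, 0.1517, 0.2084]
tool_rot: [-0.082, 0.711, 0.084, 0.694]
ft_force: [-0.3, 0.3, -0.2]
grip_width: 0.0003
```

```bash
python3 - <<'E'
from h import *; from workcell import camera
status([.539,.152,.20],.233+np.pi/2)
c=camera("wrist"); f=c["frame"][:,:,::-1]; cv2.imwrite("pics/w12c.png",cv2.resize(f[160:300,140:370],None,fx=3.4,fy=3.4,interpolation=cv2.INTER_CUBIC))
E
```

```text
12.7833 {'pos': array([0.5367, 0.1517, 0.2084]), 'd_tool': array([ 0.0083, -0.0003,  0.0025]), 'xax': array([-0.024, -0.   , -1.   ]), 'yax': array([-0.232,  0.973,  0.005]), 'zax': array([ 0.972,  0.232, -0.024]), 'yyaw': np.float64(1.805), 'world_turn': np.float64(-0.001), 'roll': np.float64(0.001)} F [-0.33  0.29 -0.23] w 0.0003
foot [0.5342 0.1517 0.1074]
box frame TCP [-0.0067  0.0006  0.0134] foot [-0.0092  0.0011 -0.0876]
```

View pics/w12c.png

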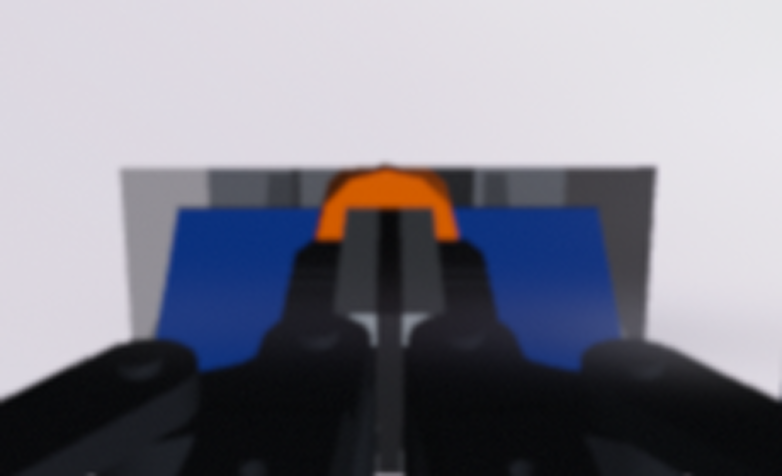

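{"api": "arm_command", "payload": {
  "motion": [
    {"x":0.003,"y":0,"z":0.0015,"roll":0,"fingers":0},
    {"x":0.003,"y":0,"z":0,"roll":0,"fingers":0},
    {"x":0.002,"y":0,"z":0,"roll":0,"fingers":0},
    {"x":0.002,"y":0,"z":0,"roll":0,"fingers":0}
  ]
}}

```text
clock: 13.17
eef_pos: [0.5389, 0.1523, 0.1985]
tool_rot: [-0.082, 0.71, 0.084, 0.694]
ft_force: [-1.0, -0.4, 5.4]
grip_width: -0.0005
```

```bash
python3 -c "
from h import *
status([.539,.152,.20],.233+np.pi/2)"
```

```text
13.1667 {'pos': array([0.5389, 0.1523, 0.1985]), 'd_tool': array([-0.0015, -0.0003,  0.    ]), 'xax': array([-0.023,  0.   , -1.   ]), 'yax': array([-0.232,  0.973,  0.005]), 'zax': array([ 0.972,  0.232, -0.022]), 'yyaw': np.float64(1.805), 'world_turn': np.float64(-0.001), 'roll': np.float64(0.001)} F [-1.04 -0.4   5.37] w -0.0005
foot [0.5366 0.1523 0.0975]
box frame TCP [-0.0045  0.0006  0.0035] foot [-0.0067  0.0012 -0.0975]
```

{"api": "arm_command", "payload": {
  "motion": [
    {"x":0.002,"y":0,"z":0,"roll":0,"fingers":0},
    {"x":0.002,"y":0,"z":0,"roll":0,"fingers":0},
    {"x":0.002,"y":0,"z":0,"roll":0,"fingers":0},
    {"x":0.002,"y":0,"z":0,"roll":0,"fingers":0}
  ]
}}

```text
clock: 13.5
eef_pos: [0.5409, 0.1529, 0.1929]
tool_rot: [-0.081, 0.708, 0.084, 0.697]
ft_force: [-0.7, 0.6, 4.2]
grip_width: 0.0001
```

```bash
python3 -c "
from h import *
status([.539,.152,.20],.233+np.pi/2)"
```

```text
13.5 {'pos': array([0.5409, 0.1529, 0.1929]), 'd_tool': array([-0.007 , -0.0004, -0.0022]), 'xax': array([-0.016,  0.002, -1.   ]), 'yax': array([-0.232,  0.973,  0.006]), 'zax': array([ 0.973,  0.232, -0.015]), 'yyaw': np.float64(1.805), 'world_turn': np.float64(-0.001), 'roll': np.float64(0.001)} F [-0.73  0.55  4.25] w 0.0001
foot [0.5393 0.1531 0.0919]
box frame TCP [-0.0024  0.0008 -0.0021] foot [-0.0039  0.0013 -0.1031]
```

{"api": "arm_command", "payload": {
  "motion": [
    {"x":0.003,"y":0,"z":-0.001,"roll":0,"fingers":0},
    {"x":0.003,"y":0,"z":-0.001,"roll":0,"fingers":0},
    {"x":0.003,"y":0,"z":-0.001,"roll":0,"fingers":0},
    {"x":0.003,"y":0,"z":-0.001,"roll":0,"fingers":0}
  ]
}}

```text
clock: 13.83
eef_pos: [0.5401, 0.1528, 0.1833]
tool_rot: [-0.081, 0.704, 0.085, 0.7]
ft_force: [0.9, -0.2, 8.3]
grip_width: -0.0001
```

```bash
python3 - <<'E'
from h import *; from workcell import camera
status([.539,.152,.20],.233+np.pi/2)
c=camera("wrist"); f=c["frame"][:,:,::-1]; cv2.imwrite("pics/w13c.png",cv2.resize(f[160:300,140:370],None,fx=3.4,fy=3.4,interpolation=cv2.INTER_CUBIC))
E
```

```text
13.8333 {'pos': array([0.5401, 0.1528, 0.1833]), 'd_tool': array([-0.0166, -0.0005, -0.0013]), 'xax': array([-0.006,  0.005, -1.   ]), 'yax': array([-0.232,  0.973,  0.006]), 'zax': array([ 0.973,  0.232, -0.005]), 'yyaw': np.float64(1.805), 'world_turn': np.float64(-0.001), 'roll': np.float64(0.001)} F [ 0.91 -0.22  8.28] w -0.0001
foot [0.5395 0.1533 0.0823]
box frame TCP [-0.0032  0.0009 -0.0117] foot [-0.0037  0.0015 -0.1127]
```

View pics/w13c.png

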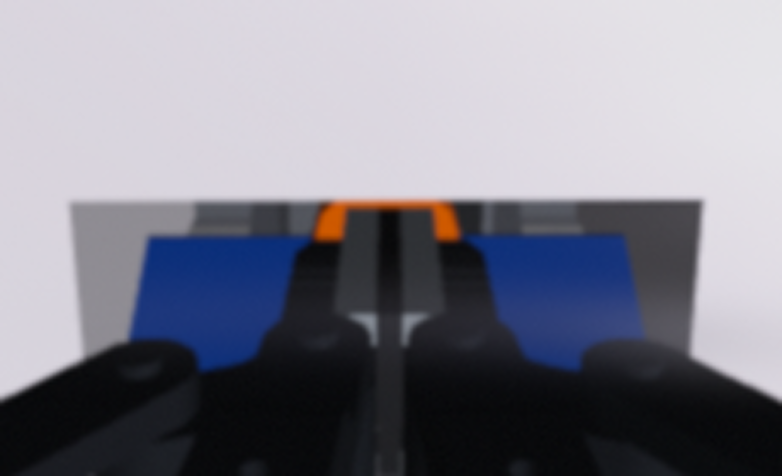

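The fingers press on the cap, which is now 12 mm below the lid, with the flap open behind them. Sliding force is 4–8 N as expected. I'll continue.

{"api": "arm_command", "payload": {
  "motion": [
    {"x":0.003,"y":0,"z":-0.0012,"roll":0,"fingers":0},
    {"x":0.003,"y":0,"z":-0.0012,"roll":0,"fingers":0},
    {"x":0.003,"y":0,"z":-0.0012,"roll":0,"fingers":0},
    {"x":0.003,"y":0,"z":-0.0012,"roll":0,"fingers":0},
    {"x":0.003,"y":0,"z":-0.001,"roll":0,"fingers":0}
  ]
}}

```text
clock: 14.3
eef_pos: [0.5414, 0.1534, 0.1735]
tool_rot: [-0.08, 0.697, 0.086, 0.708]
ft_force: [0.5, -0.5, 7.0]
grip_width: 0.0003
```

```bash
python3 -c "
from h import *
status([.539,.152,.20],.233+np.pi/2)"
```

```text
14.3 {'pos': array([0.5414, 0.1534, 0.1735]), 'd_tool': array([-0.0265, -0.0006, -0.0022]), 'xax': array([ 0.015,  0.01 , -1.   ]), 'yax': array([-0.232,  0.973,  0.006]), 'zax': array([0.973, 0.232, 0.016]), 'yyaw': np.float64(1.805), 'world_turn': np.float64(-0.001), 'roll': np.float64(0.001)} F [ 0.49 -0.54  6.99] w 0.0003
foot [0.5429 0.1544 0.0725]
box frame TCP [-0.0018  0.0011 -0.0215] foot [-1.000e-04  1.800e-03 -1.225e-01]
```

The tool's tilt grows under load and cannot be commanded directly. I'll lift off while the cap still holds the flap, and see whether the tilt recovers in free air.

{"api": "arm_command", "payload": {
  "motion": [
    {"x":-0.008,"y":0,"z":0,"roll":0,"fingers":0},
    {"x":-0.02,"y":0,"z":0,"roll":0,"fingers":0},
    {"x":-0.03,"y":0,"z":0,"roll":0,"fingers":0},
    {"x":-0.03,"y":0,"z":0,"roll":0,"fingers":0},
    {"x":-0.02,"y":0,"z":0,"roll":0,"fingers":0},
    {"x":0,"y":0,"z":0,"roll":0,"fingers":0}
  ]
}}

```text
clock: 14.8
eef_pos: [0.5341, 0.1508, 0.2788]
tool_rot: [-0.081, 0.704, 0.084, 0.701]
ft_force: [-0.1, -0.4, 0.8]
grip_width: 0.0001
```

```bash
python3 -c "
from h import *
status([.539,.152,.20],.233+np.pi/2)"
```

```text
14.8 {'pos': array([0.5341, 0.1508, 0.2788]), 'd_tool': array([ 0.0788, -0.0004,  0.0053]), 'xax': array([-0.005,  0.005, -1.   ]), 'yax': array([-0.232,  0.973,  0.006]), 'zax': array([ 0.973,  0.232, -0.003]), 'yyaw': np.float64(1.805), 'world_turn': np.float64(-0.001), 'roll': np.float64(0.001)} F [-0.12 -0.42  0.77] w 0.0001
foot [0.5336 0.1513 0.1778]
box frame TCP [-0.0095  0.0003  0.0838] foot [-0.0098  0.0009 -0.0172]
```

{"api": "arm_command", "payload": {
  "motion": [
    {"x":0,"y":0,"z":0,"roll":0,"fingers":0},
    {"x":0,"y":0,"z":0,"roll":0,"fingers":0},
    {"x":0,"y":0,"z":0,"roll":0,"fingers":0},
    {"x":0,"y":0,"z":0,"roll":0,"fingers":0},
    {"x":0,"y":0,"z":0,"roll":0,"fingers":0},
    {"x":0,"y":0,"z":0,"roll":0,"fingers":0}
  ]
}}

```text
clock: 15.3
eef_pos: [0.5312, 0.15, 0.2726]
tool_rot: [-0.081, 0.708, 0.084, 0.697]
ft_force: [1.2, -0.8, 0.6]
grip_width: -0.0
```

```bash
python3 - <<'E'
from h import *; from workcell import camera
status([.539,.152,.20],.233+np.pi/2)
for n in("scene","wrist"):
    c=camera(n); cv2.imwrite(f"pics/{n}14.png",c["frame"][:,:,::-1]); pickle.dump(c,open(f"{n}14.pkl","wb"))
E
```

```text
15.3 {'pos': array([0.5312, 0.15  , 0.2726]), 'd_tool': array([ 0.0725, -0.0002,  0.0091]), 'xax': array([-0.016,  0.002, -1.   ]), 'yax': array([-0.232,  0.973,  0.005]), 'zax': array([ 0.973,  0.232, -0.015]), 'yyaw': np.float64(1.805), 'world_turn': np.float64(-0.001), 'roll': np.float64(0.001)} F [ 1.21 -0.83  0.61] w -0.0
foot [0.5296 0.1502 0.1716]
box frame TCP [-0.0125  0.0002  0.0776] foot [-0.014   0.0007 -0.0234]
```

View pics/wrist14.png

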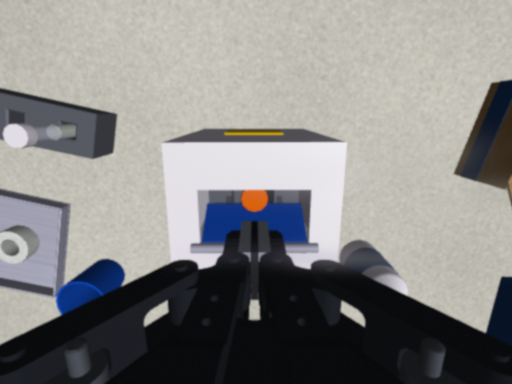

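The cap is at (255,199), still holding the flap, and the tilt recovers in free air (now -0.016). I'll let it go a little further, then re-centre.

```bash
python3 - <<'E'
from h import *
W=pickle.load(open("wrist14.pkl","rb"));c,sn=np.cos(.233),np.sin(.233);B=np.array([[c,sn,0],[-sn,c,0],[0,0,1]])
p=back(W,(254.7,199),.1735);print((B@(p-[.5434,.1527,.195])).round(4))
E
```

```text
[-0.0042  0.0015 -0.0215]
```

{"api": "arm_command", "payload": {
  "motion": [
    {"x":-0.001,"y":0,"z":0.001,"roll":0,"fingers":0},
    {"x":-0.001,"y":0,"z":0.001,"roll":0,"fingers":0},
    {"x":-0.001,"y":0,"z":0.001,"roll":0,"fingers":0},
    {"x":-0.001,"y":0,"z":0.001,"roll":0,"fingers":0},
    {"x":-0.001,"y":0,"z":0.001,"roll":0,"fingers":0},
    {"x":-0.001,"y":0,"z":0.001,"roll":0,"fingers":0},
    {"x":-0.001,"y":0,"z":0.001,"roll":0,"fingers":0},
    {"x":-0.001,"y":0,"z":0.001,"roll":0,"fingers":0},
    {"x":-0.001,"y":0,"z":0.001,"roll":0,"fingers":0},
    {"x":-0.001,"y":0,"z":0.001,"roll":0,"fingers":0},
    {"x":-0.001,"y":0,"z":0.001,"roll":0,"fingers":0},
    {"x":-0.001,"y":0,"z":0.001,"roll":0,"fingers":0}
  ]
}}

```text
clock: 16.4
eef_pos: [0.5445, 0.1531, 0.2859]
tool_rot: [-0.081, 0.707, 0.084, 0.697]
ft_force: [-0.0, -0.3, 0.7]
grip_width: -0.0001
```

```bash
python3 -c "
from h import *
status([.539,.152,.20],.233+np.pi/2)"
```

```text
16.4 {'pos': array([0.5445, 0.1531, 0.2859]), 'd_tool': array([ 0.0859, -0.0002, -0.0044]), 'xax': array([-0.015,  0.002, -1.   ]), 'yax': array([-0.232,  0.973,  0.005]), 'zax': array([ 0.973,  0.232, -0.014]), 'yyaw': np.float64(1.805), 'world_turn': np.float64(-0.001), 'roll': np.float64(0.001)} F [-0.04 -0.33  0.65] w -0.0001
foot [0.543  0.1533 0.1849]
box frame TCP [0.0012 0.0001 0.0909] foot [-0.0003  0.0007 -0.0101]
```

{"api": "arm_command", "payload": {
  "motion": [
    {"x":0,"y":0,"z":-0.0005,"roll":0,"fingers":0},
    {"x":0,"y":0,"z":-0.0005,"roll":0,"fingers":0},
    {"x":0,"y":0,"z":-0.0005,"roll":0,"fingers":0},
    {"x":0,"y":0,"z":-0.0005,"roll":0,"fingers":0},
    {"x":0,"y":0,"z":-0.0005,"roll":0,"fingers":0},
    {"x":0,"y":0,"z":-0.0005,"roll":0,"fingers":0},
    {"x":0,"y":0,"z":0,"roll":0,"fingers":0},
    {"x":0,"y":0,"z":0,"roll":0,"fingers":0}
  ]
}}

```text
clock: 17.07
eef_pos: [0.5413, 0.1523, 0.286]
tool_rot: [-0.081, 0.707, 0.084, 0.697]
ft_force: [0.2, 1.1, -0.3]
grip_width: -0.0002
```

```bash
python3 -c "
from h import *
status([.539,.152,.20],.233+np.pi/2)"
```

```text
17.0667 {'pos': array([0.5413, 0.1523, 0.286 ]), 'd_tool': array([ 0.086 , -0.0003, -0.001 ]), 'xax': array([-0.015,  0.002, -1.   ]), 'yax': array([-0.232,  0.973,  0.005]), 'zax': array([ 0.973,  0.232, -0.014]), 'yyaw': np.float64(1.805), 'world_turn': np.float64(-0.001), 'roll': np.float64(0.001)} F [ 0.2   1.12 -0.26] w -0.0002
foot [0.5398 0.1525 0.185 ]
box frame TCP [-0.0021  0.0001  0.091 ] foot [-0.0036  0.0006 -0.01  ]
```

{"api": "arm_command", "payload": {
  "motion": [
    {"x":0.01,"y":0,"z":0,"roll":0,"fingers":0},
    {"x":0.015,"y":0,"z":0,"roll":0,"fingers":0},
    {"x":0.015,"y":0,"z":0,"roll":0,"fingers":0},
    {"x":0.015,"y":0,"z":0,"roll":0,"fingers":0},
    {"x":0.012,"y":0,"z":0,"roll":0,"fingers":0},
    {"x":0.008,"y":0,"z":0,"roll":0,"fingers":0},
    {"x":0.004,"y":0,"z":0,"roll":0,"fingers":0}
  ]
}}

```text
clock: 17.65
eef_pos: [0.5417, 0.1529, 0.2063]
tool_rot: [-0.081, 0.705, 0.084, 0.699]
ft_force: [-0.2, 0.5, -0.3]
grip_width: -0.0
```

```bash
python3 -c "
from h import *
status([.539,.152,.20],.233+np.pi/2)"
```

```text
17.65 {'pos': array([0.5417, 0.1529, 0.2063]), 'd_tool': array([ 0.0063, -0.0003, -0.0028]), 'xax': array([-0.009,  0.004, -1.   ]), 'yax': array([-0.232,  0.973,  0.006]), 'zax': array([ 0.973,  0.232, -0.008]), 'yyaw': np.float64(1.805), 'world_turn': np.float64(-0.001), 'roll': np.float64(0.001)} F [-0.16  0.51 -0.31] w -0.0
foot [0.5408 0.1533 0.1053]
box frame TCP [-0.0016  0.0006  0.0113] foot [-0.0024  0.0012 -0.0897]
```

{"api": "arm_command", "payload": {
  "motion": [
    {"x":0.004,"y":0,"z":-0.0015,"roll":0,"fingers":0},
    {"x":0.008,"y":0,"z":-0.0015,"roll":0,"fingers":0},
    {"x":0.008,"y":0,"z":-0.0005,"roll":0,"fingers":0},
    {"x":0.006,"y":0,"z":0,"roll":0,"fingers":0},
    {"x":0.003,"y":0,"z":0,"roll":0,"fingers":0}
  ]
}}

```text
clock: 18.07
eef_pos: [0.5385, 0.1524, 0.176]
tool_rot: [-0.081, 0.704, 0.084, 0.7]
ft_force: [0.1, 0.2, -1.0]
grip_width: 0.0002
```

```bash
python3 - <<'E'
from h import *; from workcell import camera
status([.539,.152,.20],.233+np.pi/2)
c=camera("wrist"); f=c["frame"][:,:,::-1]; cv2.imwrite("pics/w15c.png",cv2.resize(f[160:300,140:370],None,fx=3.4,fy=3.4,interpolation=cv2.INTER_CUBIC))
E
```

```text
18.0667 {'pos': array([0.5385, 0.1524, 0.176 ]), 'd_tool': array([-0.024 , -0.0004,  0.0003]), 'xax': array([-0.007,  0.004, -1.   ]), 'yax': array([-0.232,  0.973,  0.006]), 'zax': array([ 0.973,  0.232, -0.005]), 'yyaw': np.float64(1.805), 'world_turn': np.float64(-0.001), 'roll': np.float64(0.001)} F [ 0.1   0.18 -1.04] w 0.0002
foot [0.5378 0.1528 0.075 ]
box frame TCP [-0.0048  0.0008 -0.019 ] foot [-0.0054  0.0014 -0.12  ]
```

View pics/w15c.png

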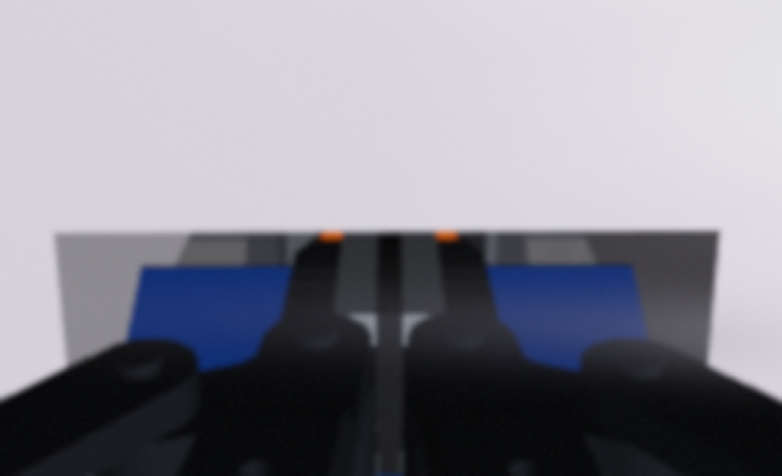

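The fingertips are over the cap (orange corners at (332,237) and (447,237)), 19 mm below the lid. I'll press on briskly to about -38 mm, safely above the earliest stop at -47 mm.

{"api": "arm_command", "payload": {
  "motion": [
    {"x":0.004,"y":0,"z":0,"roll":0,"fingers":0},
    {"x":0.005,"y":0,"z":-0.0005,"roll":0,"fingers":0},
    {"x":0.005,"y":0,"z":-0.0005,"roll":0,"fingers":0},
    {"x":0.005,"y":0,"z":-0.0005,"roll":0,"fingers":0}
  ]
}}

```text
clock: 18.45
eef_pos: [0.5403, 0.153, 0.1604]
tool_rot: [-0.08, 0.701, 0.085, 0.704]
ft_force: [-0.7, -0.5, 4.8]
grip_width: 0.0004
```

```bash
python3 -c "
from h import *
status([.539,.152,.20],.233+np.pi/2)"
```

```text
18.45 {'pos': array([0.5403, 0.153 , 0.1604]), 'd_tool': array([-0.0396, -0.0004, -0.0013]), 'xax': array([ 0.003,  0.007, -1.   ]), 'yax': array([-0.232,  0.973,  0.006]), 'zax': array([0.973, 0.232, 0.005]), 'yyaw': np.float64(1.805), 'world_turn': np.float64(-0.001), 'roll': np.float64(0.001)} F [-0.73 -0.54  4.82] w 0.0004
foot [0.5406 0.1537 0.0594]
box frame TCP [-0.0029  0.001  -0.0346] foot [-0.0025  0.0016 -0.1356]
```

{"api": "arm_command", "payload": {
  "motion": [
    {"x":0.003,"y":0,"z":-0.0012,"roll":0,"fingers":0},
    {"x":0.003,"y":0,"z":-0.0012,"roll":0,"fingers":0},
    {"x":0.003,"y":0,"z":-0.0008,"roll":0,"fingers":0}
  ]
}}

```text
clock: 18.7
eef_pos: [0.5403, 0.1531, 0.1536]
tool_rot: [-0.08, 0.698, 0.085, 0.707]
ft_force: [0.3, -0.0, 5.2]
grip_width: -0.0001
```

```bash
python3 - <<'E'
from h import *; from workcell import camera
status([.539,.152,.20],.233+np.pi/2)
c=camera("wrist"); f=c["frame"][:,:,::-1]; cv2.imwrite("pics/w16c.png",cv2.resize(f[160:300,140:370],None,fx=3.4,fy=3.4,interpolation=cv2.INTER_CUBIC))
c=camera("scene"); f=c["frame"][:,:,::-1]; cv2.imwrite("pics/s16c.png",cv2.resize(f[60:160,230:350],None,fx=5,fy=5,interpolation=cv2.INTER_CUBIC))
E
```

```text
18.7 {'pos': array([0.5403, 0.1531, 0.1536]), 'd_tool': array([-0.0464, -0.0005, -0.0009]), 'xax': array([ 0.012,  0.009, -1.   ]), 'yax': array([-0.232,  0.973,  0.006]), 'zax': array([0.973, 0.232, 0.014]), 'yyaw': np.float64(1.805), 'world_turn': np.float64(-0.001), 'roll': np.float64(0.001)} F [ 0.32 -0.03  5.19] w -0.0001
foot [0.5415 0.154  0.0526]
box frame TCP [-0.0029  0.0011 -0.0414] foot [-0.0016  0.0017 -0.1424]
```

View pics/w16c.png

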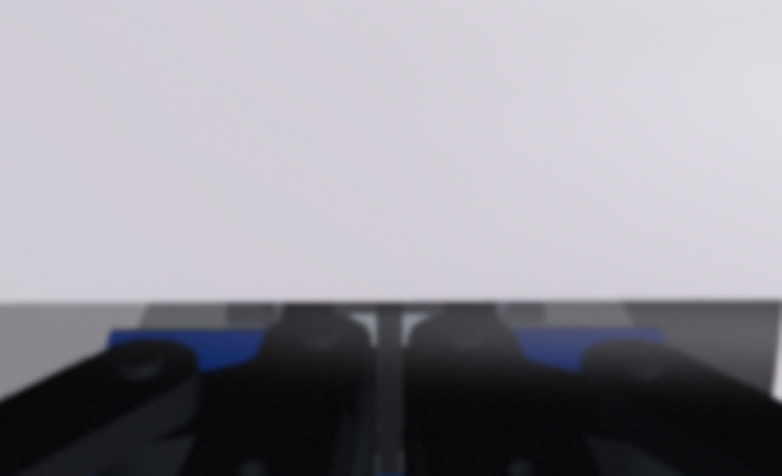

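View pics/s16c.png

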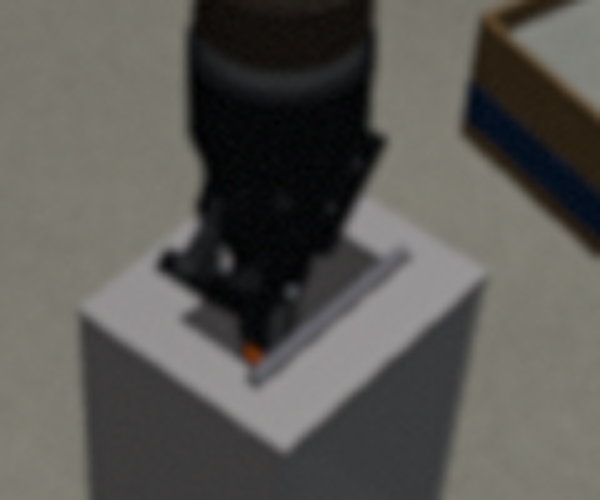

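Fingers are on the cap (orange sliver at (253,352)) with the flap open, 41 mm below the lid at 5 N. From here I go in small steps, feeling for the stop.

{"api": "arm_command", "payload": {
  "motion": [
    {"x":0.002,"y":0,"z":-0.0008,"roll":0,"fingers":0},
    {"x":0.002,"y":0,"z":-0.0008,"roll":0,"fingers":0}
  ]
}}

```text
clock: 18.97
eef_pos: [0.539, 0.1528, 0.1497]
tool_rot: [-0.08, 0.697, 0.085, 0.707]
ft_force: [1.6, -0.1, 5.0]
grip_width: -0.0002
```

```bash
python3 -c "
from h import *
status([.539,.152,.20],.233+np.pi/2)"
```

```text
18.9667 {'pos': array([0.539 , 0.1528, 0.1497]), 'd_tool': array([-0.0503, -0.0005,  0.0005]), 'xax': array([ 0.012,  0.009, -1.   ]), 'yax': array([-0.232,  0.973,  0.006]), 'zax': array([0.973, 0.232, 0.014]), 'yyaw': np.float64(1.805), 'world_turn': np.float64(-0.001), 'roll': np.float64(0.001)} F [ 1.62 -0.1   5.02] w -0.0002
foot [0.5403 0.1537 0.0487]
box frame TCP [-0.0043  0.0011 -0.0453] foot [-0.0028  0.0017 -0.1463]
```

{"api": "arm_command", "payload": {
  "motion": [
    {"x":0.001,"y":0,"z":-0.0003,"roll":0,"fingers":0},
    {"x":0.001,"y":0,"z":-0.0003,"roll":0,"fingers":0}
  ]
}}

```text
clock: 19.13
eef_pos: [0.5391, 0.1529, 0.148]
tool_rot: [-0.08, 0.697, 0.085, 0.708]
ft_force: [0.8, 0.7, 5.4]
grip_width: 0.0004
```

{"api": "arm_command", "payload": {
  "motion": [
    {"x":0.001,"y":0,"z":0,"roll":0,"fingers":0}
  ]
}}

```text
clock: 19.22
eef_pos: [0.5391, 0.1529, 0.147]
tool_rot: [-0.08, 0.697, 0.085, 0.708]
ft_force: [0.2, -0.5, 3.9]
grip_width: 0.0001
```

{"api": "arm_command", "payload": {
  "motion": [
    {"x":0.001,"y":0,"z":0,"roll":0,"fingers":0},
    {"x":0.001,"y":0,"z":0,"roll":0,"fingers":0}
  ]
}}

```text
clock: 19.38
eef_pos: [0.5392, 0.1529, 0.1448]
tool_rot: [-0.08, 0.697, 0.085, 0.708]
ft_force: [0.9, 0.5, 5.1]
grip_width: -0.0003
```

{"api": "arm_command", "payload": {
  "motion": [
    {"x":0.001,"y":0,"z":0,"roll":0,"fingers":0},
    {"x":0.001,"y":0,"z":0,"roll":0,"fingers":0}
  ]
}}

```text
clock: 19.55
eef_pos: [0.5392, 0.1528, 0.1425]
tool_rot: [-0.08, 0.697, 0.085, 0.708]
ft_force: [0.6, -0.6, 4.9]
grip_width: 0.0002
```

{"api": "arm_command", "payload": {
  "motion": [
    {"x":0.001,"y":0,"z":0,"roll":0,"fingers":0},
    {"x":0.001,"y":0,"z":0,"roll":0,"fingers":0}
  ]
}}

```text
clock: 19.72
eef_pos: [0.5392, 0.1527, 0.1402]
tool_rot: [-0.08, 0.697, 0.085, 0.708]
ft_force: [1.2, -0.6, 4.9]
grip_width: 0.0005
```

{"api": "arm_command", "payload": {
  "motion": [
    {"x":0.001,"y":0,"z":0,"roll":0,"fingers":0},
    {"x":0.0008,"y":0,"z":0,"roll":0,"fingers":0}
  ]
}}

```text
clock: 19.88
eef_pos: [0.5393, 0.1528, 0.1388]
tool_rot: [-0.08, 0.697, 0.085, 0.708]
ft_force: [-2.4, -1.1, 13.2]
grip_width: 0.0001
```

The force rose sharply to 13 N at -56 mm, inside the 47–61 mm range: that is the stop. Holding.

{"api": "arm_command", "payload": {
  "motion": [
    {"x":0,"y":0,"z":0,"roll":0,"fingers":0}
  ]
}}

```text
clock: 19.97
eef_pos: [0.5392, 0.1528, 0.1389]
tool_rot: [-0.08, 0.697, 0.085, 0.708]
ft_force: [1.5, -0.5, 2.3]
grip_width: -0.0001
```

{"api": "arm_command", "payload": {
  "motion": [
    {"x":0.0004,"y":0,"z":0,"roll":0,"fingers":0}
  ]
}}

```text
clock: 20.05
eef_pos: [0.5393, 0.1528, 0.1389]
tool_rot: [-0.08, 0.697, 0.085, 0.708]
ft_force: [-1.2, 1.3, 9.3]
grip_width: -0.0002
```

{"api": "arm_command", "payload": {
  "motion": [
    {"x":0.0004,"y":0,"z":0,"roll":0,"fingers":0},
    {"x":0.0004,"y":0,"z":0,"roll":0,"fingers":0},
    {"x":0.0004,"y":0,"z":0,"roll":0,"fingers":0}
  ]
}}

```text
clock: 20.3
eef_pos: [0.5393, 0.1528, 0.1389]
tool_rot: [-0.08, 0.696, 0.085, 0.708]
ft_force: [0.3, 0.0, 7.3]
grip_width: 0.0001
```

```bash
python3 - <<'E'
from h import *; from workcell import camera
status([.539,.152,.20],.233+np.pi/2)
c=camera("scene"); f=c["frame"][:,:,::-1]; cv2.imwrite("pics/s17c.png",cv2.resize(f[60:160,230:350],None,fx=5,fy=5,interpolation=cv2.INTER_CUBIC))
E
```

```text
20.3 {'pos': array([0.5393, 0.1528, 0.1389]), 'd_tool': array([-0.0611, -0.0004,  0.0006]), 'xax': array([ 0.016,  0.01 , -1.   ]), 'yax': array([-0.232,  0.973,  0.006]), 'zax': array([0.973, 0.232, 0.018]), 'yyaw': np.float64(1.805), 'world_turn': np.float64(-0.001), 'roll': np.float64(0.001)} F [0.34 0.03 7.32] w 0.0001
foot [0.5409 0.1538 0.0379]
box frame TCP [-0.004   0.001  -0.0561] foot [-0.0022  0.0016 -0.1571]
```

View pics/s17c.png

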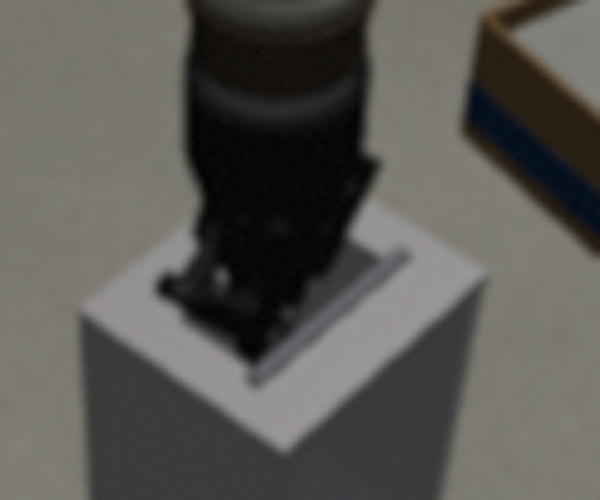

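Position is firm at -56.1 mm. I'll press at about 10–11 N total, i.e. sliding force plus 5, for several rows.

{"api": "arm_command", "payload": {
  "motion": [
    {"x":0.0005,"y":0,"z":0,"roll":0,"fingers":0},
    {"x":0.0006,"y":0,"z":0,"roll":0,"fingers":0}
  ]
}}

```text
clock: 20.52
eef_pos: [0.5393, 0.1528, 0.1389]
tool_rot: [-0.08, 0.696, 0.085, 0.708]
ft_force: [-0.7, -0.3, 8.5]
grip_width: 0.0001
```

{"api": "arm_command", "payload": {
  "motion": [
    {"x":0.0007,"y":0,"z":0,"roll":0,"fingers":0},
    {"x":0.0007,"y":0,"z":0,"roll":0,"fingers":0}
  ]
}}

```text
clock: 20.68
eef_pos: [0.5394, 0.1528, 0.1389]
tool_rot: [-0.08, 0.696, 0.085, 0.709]
ft_force: [-1.4, -0.3, 8.8]
grip_width: 0.0003
```

{"api": "arm_command", "payload": {
  "motion": [
    {"x":0.0008,"y":0,"z":0,"roll":0,"fingers":0},
    {"x":0.0008,"y":0,"z":0,"roll":0,"fingers":0}
  ]
}}

```text
clock: 20.85
eef_pos: [0.5395, 0.1528, 0.1389]
tool_rot: [-0.08, 0.695, 0.086, 0.709]
ft_force: [0.1, -1.0, 8.3]
grip_width: -0.0001
```

{"api": "arm_command", "payload": {
  "motion": [
    {"x":0.001,"y":0,"z":0,"roll":0,"fingers":0},
    {"x":0.001,"y":0,"z":0,"roll":0,"fingers":0}
  ]
}}

```text
clock: 21.02
eef_pos: [0.5395, 0.1528, 0.1388]
tool_rot: [-0.08, 0.695, 0.086, 0.71]
ft_force: [-1.4, -0.4, 10.8]
grip_width: -0.0
```

{"api": "arm_command", "payload": {
  "motion": [
    {"x":0.001,"y":0,"z":0,"roll":0,"fingers":0},
    {"x":0.001,"y":0,"z":0,"roll":0,"fingers":0},
    {"x":0.001,"y":0,"z":0,"roll":0,"fingers":0}
  ]
}}

```text
clock: 21.27
eef_pos: [0.5397, 0.1528, 0.1389]
tool_rot: [-0.079, 0.694, 0.086, 0.711]
ft_force: [-2.0, -0.9, 9.6]
grip_width: 0.0003
```

The push was held at about 10 N for over 0.5 s with no movement, against a sliding force of about 4.9 N. Withdrawing gently.

{"api": "arm_command", "payload": {
  "motion": [
    {"x":-0.002,"y":0,"z":0,"roll":0,"fingers":0},
    {"x":-0.005,"y":0,"z":0,"roll":0,"fingers":0},
    {"x":-0.008,"y":0,"z":0,"roll":0,"fingers":0}
  ]
}}

```text
clock: 21.52
eef_pos: [0.5393, 0.153, 0.1485]
tool_rot: [-0.08, 0.695, 0.086, 0.709]
ft_force: [7.2, 1.2, -10.0]
grip_width: 0.0001
```

```bash
python3 -c "
from h import *
status([.539,.152,.28],.233+np.pi/2)"
```

```text
21.5167 {'pos': array([0.5393, 0.153 , 0.1485]), 'd_tool': array([-0.1315, -0.    ,  0.0023]), 'xax': array([ 0.019,  0.011, -1.   ]), 'yax': array([-0.232,  0.973,  0.007]), 'zax': array([0.972, 0.232, 0.021]), 'yyaw': np.float64(1.805), 'world_turn': np.float64(-0.001), 'roll': np.float64(0.001)} F [ 7.18  1.17 -9.95] w 0.0001
foot [0.5412 0.1541 0.0475]
box frame TCP [-0.0039  0.0012 -0.0465] foot [-0.0018  0.0019 -0.1475]
```

The withdrawal meets -10 N vertical and +7 N in x, which suggests the fingers are rubbing on the mouth's -x edge. I'll ease the tool toward the hinge (+z) and read the force.

{"api": "arm_command", "payload": {
  "motion": [
    {"x":0.0005,"y":0,"z":0.0015,"roll":0,"fingers":0},
    {"x":0,"y":0,"z":0.001,"roll":0,"fingers":0}
  ]
}}

```text
clock: 21.68
eef_pos: [0.5394, 0.1531, 0.146]
tool_rot: [-0.08, 0.697, 0.086, 0.707]
ft_force: [-1.9, -1.2, 1.0]
grip_width: 0.0002
```

```bash
python3 - <<'E'
from h import *; from workcell import camera
status([.539,.152,.28],.233+np.pi/2)
for n,r in (("scene",(slice(60,160),slice(230,350))),("wrist",(slice(160,340),slice(140,370)))):
  c=camera(n); f=c["frame"][:,:,::-1]; cv2.imwrite(f"pics/{n}18c.png",cv2.resize(f[r],None,fx=3.4,fy=3.4,interpolation=cv2.INTER_CUBIC))
E
```

```text
21.6833 {'pos': array([0.5394, 0.1531, 0.146 ]), 'd_tool': array([-1.34e-01, -1.00e-04,  1.40e-03]), 'xax': array([ 0.013,  0.01 , -1.   ]), 'yax': array([-0.232,  0.973,  0.007]), 'zax': array([0.973, 0.232, 0.015]), 'yyaw': np.float64(1.805), 'world_turn': np.float64(-0.001), 'roll': np.float64(0.001)} F [-1.95 -1.24  0.96] w 0.0002
foot [0.5407 0.1541 0.045 ]
box frame TCP [-0.0038  0.0013 -0.049 ] foot [-0.0023  0.002  -0.15  ]
```

View pics/wrist18c.png

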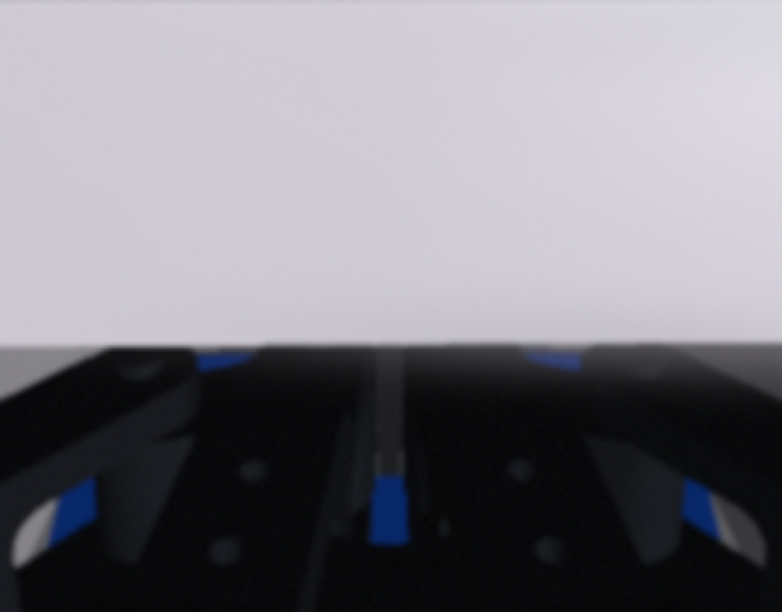

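View pics/scene18c.png

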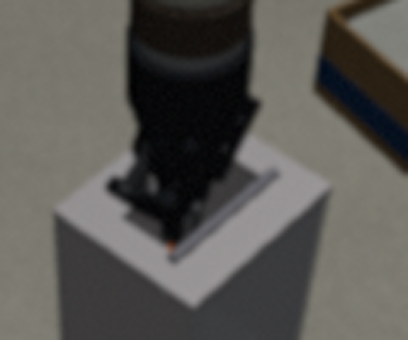

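```bash
python3 - <<'E'
from h import *
S=pickle.load(open("scene14.pkl","rb"));c,sn=np.cos(.233),np.sin(.233);B=np.array([[c,sn,0],[-sn,c,0],[0,0,1]])
for z in (-.041,-.049,-.056):
    ps=[B.T@np.array([x,y,z])+[.5434,.1527,.195] for x,y in((-3,1),(9,1),(-3,-11),(6,-8))for x,y in[(x*.001,y*.001)]]
    print(z,((proj(S,ps)-[230,60])*3.4).round(0).tolist())
print(full([(172,246)],3.4,230,60), full([(253,352)],5,230,60))
E
python3 - <<'E'
import cv2
a=cv2.imread('pics/scene18c.png'); cv2.imwrite('pics/s18d.png',cv2.resize(a[170:290,100:250],None,fx=4,fy=4,interpolation=cv2.INTER_CUBIC))
E
```

```text
-0.041 [[181.0, 232.0], [194.0, 241.0], [169.0, 242.0], [182.0, 246.0]]
-0.049 [[180.0, 240.0], [193.0, 249.0], [168.0, 250.0], [181.0, 254.0]]
-0.056 [[180.0, 247.0], [193.0, 256.0], [168.0, 256.0], [181.0, 261.0]]
[[280.23529412 132.        ]] [[280.2 130. ]]
```

View pics/s18d.png

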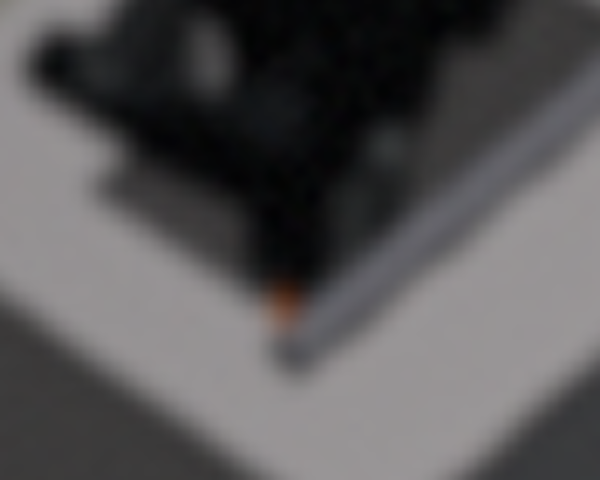

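The orange at crop (172,246) fits a cap left at depth with the fingers about 7 mm above it, though it is not conclusive. The force is now back near zero, so I'll rise in small steps and watch it.

{"api": "arm_command", "payload": {
  "motion": [
    {"x":-0.002,"y":0,"z":0.0003,"roll":0,"fingers":0},
    {"x":-0.002,"y":0,"z":0.0003,"roll":0,"fingers":0}
  ]
}}

```text
clock: 21.95
eef_pos: [0.5388, 0.1529, 0.1476]
tool_rot: [-0.08, 0.699, 0.085, 0.706]
ft_force: [2.5, 1.4, -6.8]
grip_width: 0.0002
```

```bash
python3 -c "
from h import *
status([.539,.152,.28],.233+np.pi/2)"
```

```text
21.95 {'pos': array([0.5388, 0.1529, 0.1476]), 'd_tool': array([-1.324e-01, -1.000e-04,  1.400e-03]), 'xax': array([ 0.009,  0.009, -1.   ]), 'yax': array([-0.232,  0.973,  0.007]), 'zax': array([0.973, 0.232, 0.011]), 'yyaw': np.float64(1.805), 'world_turn': np.float64(-0.001), 'roll': np.float64(0.001)} F [ 2.47  1.39 -6.79] w 0.0002
foot [0.5397 0.1538 0.0466]
box frame TCP [-0.0044  0.0013 -0.0474] foot [-0.0033  0.0019 -0.1484]
```

There is a real resistance, about -7 N at -47 mm. I'll look more closely, with the brightness raised.

```bash
python3 - <<'E'
from h import *; from workcell import camera
for n,r in (("scene",(slice(95,150),slice(255,325))),("top",(slice(170,260),slice(150,260)))):
  c=camera(n); f=c["frame"][:,:,::-1]; cv2.imwrite(f"pics/{n}19.png",f)
  g=np.clip((f[r].astype(float)/255)**.55*255,0,255).astype(np.uint8); k=9 if n=="scene" else 6
  cv2.imwrite(f"pics/{n}19c.png",cv2.resize(g,None,fx=k,fy=k,interpolation=cv2.INTER_CUBIC))
E
```

```text
(no output)
```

View pics/scene19c.png

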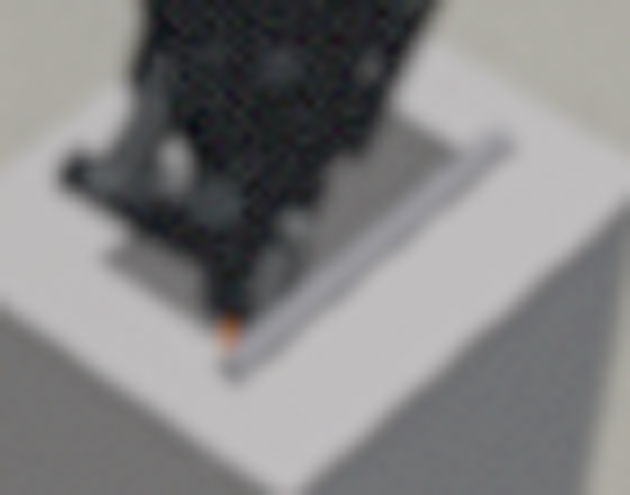

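View pics/top19c.png

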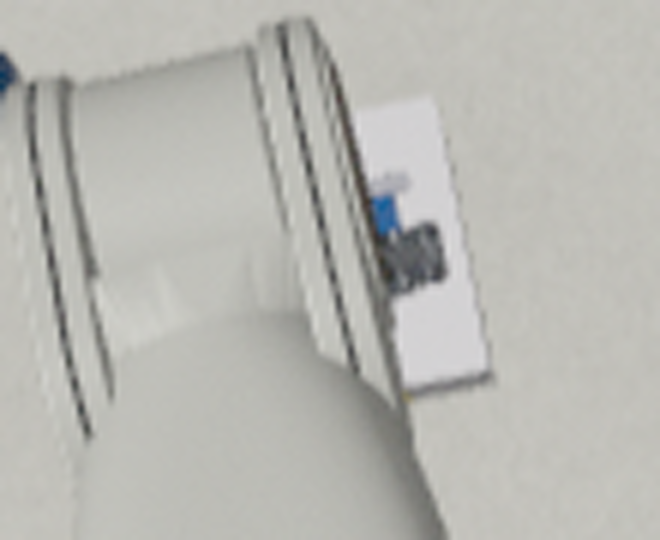

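The force pattern fits the flap acting as a strut, gripped by finger friction and wedging the fingers against the -x edge. If I shift the fingers toward the hinge, the flap stands steeper and should slide off. I'll ease down slightly, then shift.

{"api": "arm_command", "payload": {
  "motion": [
    {"x":0.001,"y":0,"z":0.002,"roll":0,"fingers":0},
    {"x":0,"y":0,"z":0.002,"roll":0,"fingers":0},
    {"x":0,"y":0,"z":0.002,"roll":0,"fingers":0},
    {"x":0,"y":0,"z":0.002,"roll":0,"fingers":0}
  ]
}}

```text
clock: 22.38
eef_pos: [0.5425, 0.1538, 0.1461]
tool_rot: [-0.08, 0.702, 0.085, 0.702]
ft_force: [-3.3, -2.0, -3.1]
grip_width: -0.0001
```

```bash
python3 -c "
from h import *
status([.539,.152,.28],.233+np.pi/2)"
```

```text
22.3833 {'pos': array([0.5425, 0.1538, 0.1461]), 'd_tool': array([-1.339e-01, -1.000e-04, -3.600e-03]), 'xax': array([-0.   ,  0.007, -1.   ]), 'yax': array([-0.232,  0.973,  0.007]), 'zax': array([0.973, 0.232, 0.001]), 'yyaw': np.float64(1.805), 'world_turn': np.float64(-0.001), 'roll': np.float64(0.001)} F [-3.28 -2.   -3.12] w -0.0001
foot [0.5425 0.1545 0.0451]
box frame TCP [-0.0006  0.0013 -0.0489] foot [-0.0005  0.0019 -0.1499]
```

{"api": "arm_command", "payload": {
  "motion": [
    {"x":0,"y":0,"z":0.002,"roll":0,"fingers":0},
    {"x":0,"y":0,"z":0.002,"roll":0,"fingers":0},
    {"x":0,"y":0,"z":0.002,"roll":0,"fingers":0}
  ]
}}

```text
clock: 22.63
eef_pos: [0.5467, 0.1548, 0.145]
tool_rot: [-0.081, 0.704, 0.085, 0.701]
ft_force: [-3.7, -0.9, -3.7]
grip_width: -0.0001
```

```bash
python3 - <<'E'
from h import *; from workcell import camera
status([.539,.152,.28],.233+np.pi/2)
for n,r in (("scene",(slice(95,150),slice(255,325))),):
  c=camera(n); f=c["frame"][:,:,::-1]
  g=np.clip((f[r].astype(float)/255)**.55*255,0,255).astype(np.uint8); k=9
  cv2.imwrite(f"pics/{n}20c.png",cv2.resize(g,None,fx=k,fy=k,interpolation=cv2.INTER_CUBIC))
E
```

```text
22.6333 {'pos': array([0.5467, 0.1548, 0.145 ]), 'd_tool': array([-0.135 , -0.    , -0.0086]), 'xax': array([-0.005,  0.005, -1.   ]), 'yax': array([-0.232,  0.973,  0.007]), 'zax': array([ 0.973,  0.232, -0.004]), 'yyaw': np.float64(1.805), 'world_turn': np.float64(-0.001), 'roll': np.float64(0.001)} F [-3.71 -0.9  -3.71] w -0.0001
foot [0.5462 0.1554 0.044 ]
box frame TCP [ 0.0037  0.0013 -0.05  ] foot [ 0.0033  0.0019 -0.151 ]
```

View pics/scene20c.png

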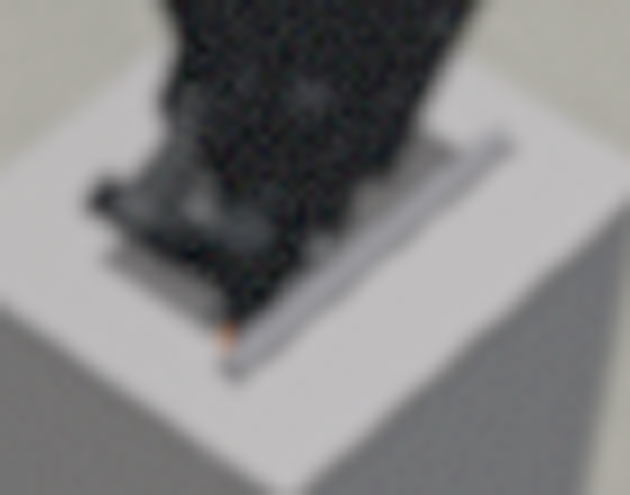

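The fingers moved to x = +3.7 mm, and the orange is still visible at (230,333). Now I'll try rising.

{"api": "arm_command", "payload": {
  "motion": [
    {"x":-0.002,"y":0,"z":0.001,"roll":0,"fingers":0},
    {"x":-0.003,"y":0,"z":0.0005,"roll":0,"fingers":0}
  ]
}}

```text
clock: 22.85
eef_pos: [0.5486, 0.1551, 0.1496]
tool_rot: [-0.081, 0.704, 0.085, 0.7]
ft_force: [-3.4, -0.7, -1.8]
grip_width: 0.0001
```

```bash
python3 -c "
from h import *
status([.539,.152,.28],.233+np.pi/2)"
```

```text
22.85 {'pos': array([0.5486, 0.1551, 0.1496]), 'd_tool': array([-0.1304,  0.    , -0.0106]), 'xax': array([-0.006,  0.005, -1.   ]), 'yax': array([-0.232,  0.973,  0.006]), 'zax': array([ 0.973,  0.232, -0.004]), 'yyaw': np.float64(1.805), 'world_turn': np.float64(-0.001), 'roll': np.float64(0.001)} F [-3.38 -0.65 -1.8 ] w 0.0001
foot [0.548  0.1556 0.0486]
box frame TCP [ 0.0056  0.0011 -0.0454] foot [ 0.0052  0.0018 -0.1464]
```

It is rising freely now (-1.8 N). Continuing up.

{"api": "arm_command", "payload": {
  "motion": [
    {"x":-0.004,"y":0,"z":0.0005,"roll":0,"fingers":0},
    {"x":-0.004,"y":0,"z":0,"roll":0,"fingers":0},
    {"x":-0.004,"y":0,"z":0,"roll":0,"fingers":0}
  ]
}}

```text
clock: 23.1
eef_pos: [0.5497, 0.1552, 0.1635]
tool_rot: [-0.08, 0.704, 0.085, 0.701]
ft_force: [-4.2, -0.7, -1.3]
grip_width: -0.0003
```

```bash
python3 -c "
from h import *
status([.539,.152,.28],.233+np.pi/2)"
```

```text
23.1 {'pos': array([0.5497, 0.1552, 0.1635]), 'd_tool': array([-1.165e-01,  1.000e-04, -1.150e-02]), 'xax': array([-0.005,  0.005, -1.   ]), 'yax': array([-0.232,  0.973,  0.006]), 'zax': array([ 0.973,  0.232, -0.003]), 'yyaw': np.float64(1.805), 'world_turn': np.float64(-0.001), 'roll': np.float64(0.001)} F [-4.22 -0.73 -1.31] w -0.0003
foot [0.5492 0.1557 0.0625]
box frame TCP [ 0.0067  0.001  -0.0315] foot [ 0.0064  0.0016 -0.1325]
```

{"api": "arm_command", "payload": {
  "motion": [
    {"x":-0.005,"y":0,"z":0,"roll":0,"fingers":0},
    {"x":-0.006,"y":0,"z":0,"roll":0,"fingers":0},
    {"x":-0.008,"y":0,"z":0,"roll":0,"fingers":0},
    {"x":-0.01,"y":0,"z":0,"roll":0,"fingers":0},
    {"x":-0.01,"y":0,"z":0,"roll":0,"fingers":0},
    {"x":-0.015,"y":0,"z":0,"roll":0,"fingers":0},
    {"x":-0.02,"y":0,"z":0,"roll":0,"fingers":0},
    {"x":-0.02,"y":0,"z":0,"roll":0,"fingers":0},
    {"x":-0.01,"y":0,"z":0,"roll":0,"fingers":0},
    {"x":0,"y":0,"z":0,"roll":0,"fingers":0}
  ]
}}

```text
clock: 23.93
eef_pos: [0.5603, 0.1571, 0.2879]
tool_rot: [-0.079, 0.691, 0.086, 0.714]
ft_force: [-0.3, -0.6, 0.5]
grip_width: 0.0001
```

```bash
python3 - <<'E'
from h import *; from workcell import camera
status([.539,.152,.28],.233+np.pi/2)
for n in("scene","wrist"):
    c=camera(n); f=c["frame"][:,:,::-1]; cv2.imwrite(f"pics/{n}21.png",f); pickle.dump(c,open(f"{n}21.pkl","wb"))
    if n=="scene": cv2.imwrite("pics/s21c.png",cv2.resize(np.clip((f[60:160,230:350].astype(float)/255)**.6*255,0,255).astype(np.uint8),None,fx=5,fy=5,interpolation=cv2.INTER_CUBIC))
E
```

```text
23.9333 {'pos': array([0.5603, 0.1571, 0.2879]), 'd_tool': array([ 0.0072, -0.0001, -0.0221]), 'xax': array([ 0.031,  0.015, -0.999]), 'yax': array([-0.232,  0.973,  0.007]), 'zax': array([0.972, 0.232, 0.034]), 'yyaw': np.float64(1.805), 'world_turn': np.float64(-0.001), 'roll': np.float64(0.001)} F [-0.29 -0.61  0.51] w 0.0001
foot [0.5634 0.1586 0.187 ]
box frame TCP [0.0175 0.0004 0.0929] foot [ 0.0208  0.0011 -0.008 ]
```

View pics/s21c.png

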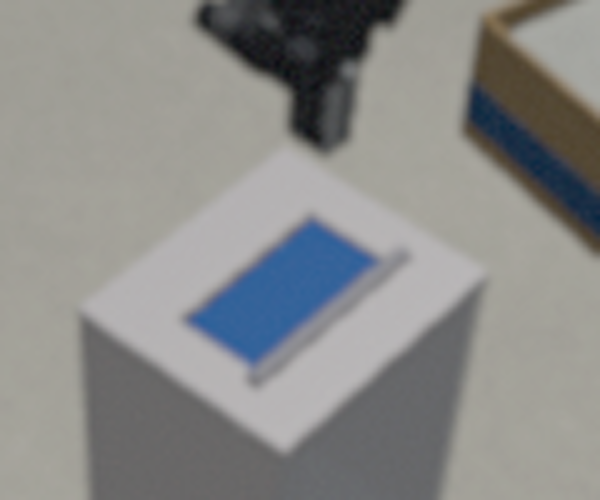

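View pics/wrist21.png

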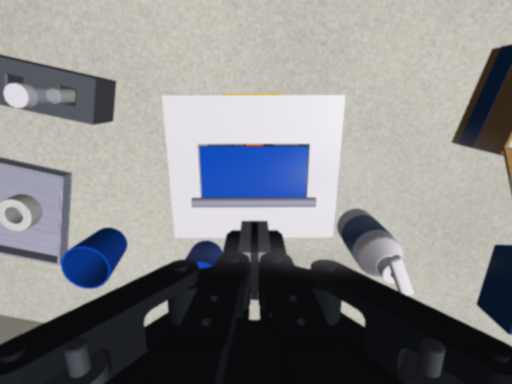

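The flap looks shut, but an orange speck shows at (254,145), at the flap's free edge. I'll check whether that is the cap seen through the slit.

```bash
python3 - <<'E'
from h import *
W=pickle.load(open("wrist21.pkl","rb"));c,sn=np.cos(.233),np.sin(.233);B=np.array([[c,sn,0],[-sn,c,0],[0,0,1]])
for v in (144,145,146):
  for z in (0,-.003,-.045,-.049,-.056,-.070): print(v,z,(B@(back(W,(254,v),.195+z)-[.5434,.1527,.195])).round(4)[:2],end=" ")
  print()
print("cam",B@(-cv2.Rodrigues(W["rvec"])[0].T@np.array(W["tvec"]).ravel()-[.5434,.1527,.195]))
f=cv2.imread("pics/wrist21.png"); cv2.imwrite("pics/w21c.png",cv2.resize(f[130:215,185:325],None,fx=5.5,fy=5.5,interpolation=cv2.INTER_CUBIC))
E
```

```text
144 0 [-0.0183  0.0013] 144 -0.003 [-0.0179  0.0013] 144 -0.045 [-0.0114  0.0016] 144 -0.049 [-0.0108  0.0016] 144 -0.056 [-0.0097  0.0016] 144 -0.07 [-0.0075  0.0017] 
145 0 [-0.0175  0.0013] 145 -0.003 [-0.0171  0.0013] 145 -0.045 [-0.0104  0.0016] 145 -0.049 [-0.0098  0.0016] 145 -0.056 [-0.0087  0.0016] 145 -0.07 [-0.0065  0.0017] 
146 0 [-0.0167  0.0013] 146 -0.003 [-0.0162  0.0013] 146 -0.045 [-0.0095  0.0016] 146 -0.049 [-0.0088  0.0016] 146 -0.056 [-0.0077  0.0016] 146 -0.07 [-0.0054  0.0017] 
cam [-5.43865298e-02 -2.05220096e-04  2.33272194e-01]
```

View pics/w21c.png

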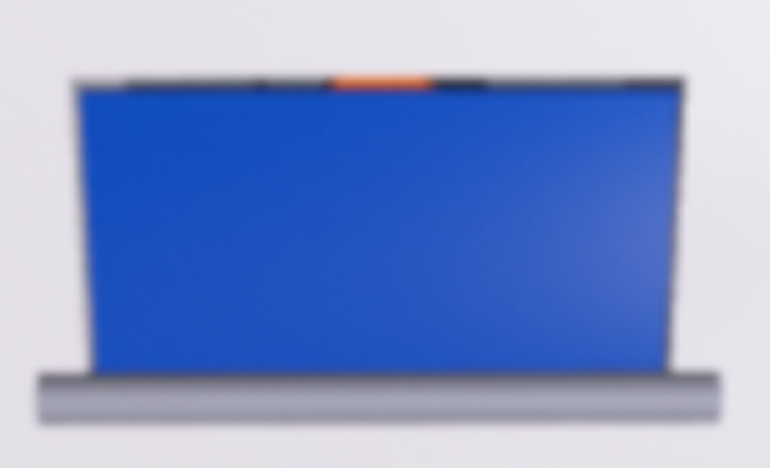

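Seen through the 2 mm slit, the cap shows as an 18–19 mm chord. At -56 mm depth that puts its centre about 1 mm off the axis. The flap's free edge projects to x = -16 mm at lid height, so it is shut. One last look at the rest of the desk.

View pics/scene21.png

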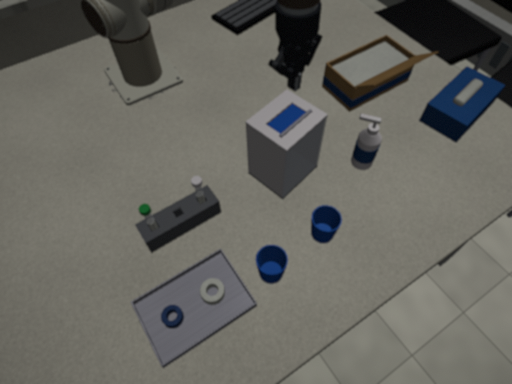

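The cups, bottle, tape rolls and the white and green tubes are all where they started. The arm is clear above the box, so I'm handing in.

```bash
python3 -c "
from workcell import job_done; print(job_done())"
```

```text
the job is handed in; nothing more can be done
None
```

I took the orange-capped tube from the rack's middle hole and lowered it through the flap until its foot was about 122 mm below the lid. I let go there, then pressed it down with shut fingertips until the force jumped at 56 mm below the lid, and handed the job in at about 24 s. No verdict was reported.

- **Press on the stop:** the force peaked at 13 N. I then held about 8–11 N for more than 0.5 s and the tip did not move. The tube had been sliding at about 5 N, so I estimate roughly 5 N on the stop, but I could not measure that force directly.
- **Trouble on the way:**
  - Under load the tool slowly tilted by about 0.02 rad, so I lifted off once partway down, before the stop, and started the press again.
  - On withdrawing, the flap wedged against the fingers, with about 10 N resisting. Moving the fingers toward the hinge freed them.
- **Last checks:**
  - The flap looks shut, with its free edge at lid height.
  - Through the slit, the cap looks about 1 mm off the guide's axis.
  - The other tubes, cups, bottle and tape rolls look unmoved, and the arm is clear of everything.
- **Not settled:** the pictures could not show whether the tube rose a few millimetres during the jam. The shut flap suggests the cap is still at least 45 mm below the lid, which is deep enough.

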